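# Stand the last eggs in the egg steamer and wind its timer

### The arm

A 6-joint arm with a two-finger parallel gripper is mounted at the origin on a cart in front of the work surface, level with it; the furniture and walls round the work are solid. World frame = base frame: x ahead of the robot, y to its left, z up, the work surface at z = 0. Lengths are in m, angles in rad, forces in N, time in s.
With the tool pointing down it reaches from about 0.425 to 0.95 m from the base axis. Payload 3.5 kg.
Tool frame: the origin (TCP) lies between the finger pads; the fingertips stand 14 mm ahead of it and the grasp point (between the pads) lies 5 mm behind it; z points along the fingers, y is the line along which they close (so a half turn about z gives the same grasp; the last joint's range is limited). The gripper opens to 85 mm and grips with 20 to 120 N. Pads are 22 mm wide; open, the fingers measure 114 mm over their backs; the gripper's body (76 mm by 85 mm) begins 54 mm behind the grasp point. The pads swing forward as they close: fully open they stand 13 mm farther back than shut.
Start: joints at [0.951, 0.286, 1.577, -0, 1.279, -0.15], TCP at [0.306, 0.602, 0.225] pointing down, gripper open.
Joint ranges: [-2.77, 2.77], [-0.9, 2.22], [0.21, 2.48], [-1.53, 4.67], [0.24, 2.81], [-2.84, 2.84]. Speed limits (rad/s): [2.79, 2.79, 3.14, 3.14, 3.14, 3.14].

### API

Orientations are given as a rotation vector (axis times angle).
In Python, from workcell import env, vision gives the robot as it stands.
- The arm moves only by the tool move_arm, never from a script. Its argument "commands" is a list of rows, each a list of 3 entries, a list of its own where there are three numbers: the shift along the tool's x, y, z scaled (see below), then the turn about the tool's z scaled (see below), then the closure in counts, from 0 (fully open) to 255 (shut). In form: [[[tx, ty, tz], turn, gripper], ...]. A call has 1 to 12 rows; each row shifts and turns the commanded pose from where the row before left it, along the tool's axes as they then stand; what a row does not reach is not made up. The controller multiplies each number of a shift by 0.02 m and each number of a turn by 6 degrees. A row lasts 1/12 s, in which the tool goes at most 41.7 mm and 7.16 degrees, less where a joint would pass 70% of its speed; a pose out of reach is approached as far as the arm can. A call with a number of a shift or a turn outside -1 to 1 is refused whole. A call with a gripper value outside its range is refused whole. The fingers move at their own pace and stop on an object; "newtons" is the grip in N (left out, the last holds). Time passes only in rows, so rows that do not move let the fingers close. It gives the time, the measured TCP pose, the force, the opening and the grip force at its end, in the units of the state.
- env.state(): the state, without advancing time (a new reading comes with each control period).
- vision.get_image(name): name is "scene" or "top"; returns a dict with "frame" (420x560x3 uint8, blue, green, red), "intrinsics" (3x3 intrinsics, pixels), "eye" and "rotation" of the camera in the world. Camera axes: x right, y down, z forward; pixel columns grow to the right and rows downward; lengths in m; the calibration is good to about 2 mm. A picture is of the moment at which its call begins. There is no depth.
- env.job_done(): hands the job in; it is judged then, once.
The state is a dict: "t": time; "joint_pos": joint angles; "joint_vel": joint speeds; "joint_efforts": joint torques, N m; "tcp_pos": TCP position; "tcp_rot": TCP orientation; "force": force on the tool from outside, world axes, zero at the start; "ft_torque": the same for the moment, N m; "grip_width": finger opening in m; "finger_force": force on a finger pad.
Only numpy, scipy, OpenCV 4.12 (cv2) and the standard library are available. Lean on these libraries where they do the work, as an engineer would, in place of code of your own. Each camera call takes 0.05 s, during which the arm holds its last target. There are 200 camera calls.

### The job

Fill the two free pockets of the egg steamer's tray: without pinching the shells, nudge the brown and the cream egg that lie on the flat half of the tray into the free pockets, one in each, and ease each of them upright so that it stands straight with its point down. Then wind the steamer's timer clockwise until it comes up firm against its stop, without forcing it beyond. Handle the eggs gently, and leave the two eggs that already stand, and everything else on the worktop, as they are.

Things in the scene. Friction and masses are not known exactly. Their poses are not given: they have to be found in the camera images.
- steamer: egg steamer, fixed: cream-coloured oblong tub 360 (y) x 190 (x) x 62 mm high. Origin: centre of its underside; z up. Along y: flat half of the dark tray (y 51 to 168 mm), two columns of two round pockets (y 28, -59; x +-45), control deck with the timer knob (x 0, y -136, deck top z 62). Tray surface z 56 mm, x -87 to 87, y -84 to 168; the tub's edge stands 6 mm above it all round.
- pocket_1 (a point): centre of a free pocket, next to the flat half, at the level of the tray's surface (steamer frame x 45, y 28 mm; axes of the steamer). Each pocket is a round hole, 37 mm across inside, open below, with a smooth rolled rim flush with the tray, on which the egg rests
- pocket_2 (a point): centre of the other free pocket, likewise (steamer frame x -45, y 28 mm)
- egg_brown: hen's egg, brown, 57 mm long, 44 mm thick, 60 g; origin mid-length, own z to the blunt end (a ball of radius 21 mm round z = 7 mm). On the flat half behind a free pocket, point to it within 15 deg, origin 22 mm above the tray. Shoved from behind it drops in point first and mostly stays leaning, a ball in a socket; fingertips moving in and up at the blunt end right it.
- egg_cream: hen's egg, cream-white, 57 mm long, 44 mm thick, 60 g; origin mid-length, own z to the blunt end (a ball of radius 21 mm round z = 7 mm). On the flat half behind a free pocket, point to it within 15 deg, origin 22 mm above the tray. Standing in a pocket its origin is 13 mm above the tray. Shells bear 15 N from the fingers (a 20 N pinch cracks them), 40 N from the tray.
- egg_set_a: hen's egg, cream-white, 57 mm long, 44 mm thick, 60 g; origin mid-length, own z to the blunt end (a ball of radius 21 mm round z = 7 mm). Stands point down in a pocket next to the control deck: leave it so.
- egg_set_b: hen's egg, brown, 57 mm long, 44 mm thick, 60 g; origin mid-length, own z to the blunt end (a ball of radius 21 mm round z = 7 mm). Stands point down in a pocket next to the control deck: leave it so.
- timer (a joint): angle of the wind-up timer, rad, grows as its knob is wound clockwise seen from above; 0.2 to 0.9 at the start. Winding takes 0.13 to 0.22 N m until a firm stop, felt as a sharp rise (1 N m per 0.1 rad), at full wind, 2.6 rad; 0.12 rad beyond that it is being forced. It stays where it is left
- timer_grip (a point): on the knob's vertical axis, mid-height of its bar; turns with the knob. Black disc 52 mm across with an upright bar on it 46 mm long (point x), 13 mm thick (point y), 26 mm high (13 mm above and below this point); an orange line marks its -x end
- salt_shaker: glass salt shaker 44 mm across, 90 mm high, origin under its centre; bystander
- tin_a: food tin 75 mm across, 58 mm high, origin under its centre; bystander
- pepper_mill: dark wooden pepper mill 55 mm across, 171 mm high, origin under its centre; bystander
- spice_jar: glass spice jar with a green cap, 46 mm across, 106 mm high, origin under its centre; bystander
- pocket_3 (a point): centre of a pocket next to the control deck, filled by a standing egg; steamer frame x 45, y -59 mm
- pocket_4 (a point): centre of a pocket next to the control deck, filled by a standing egg; steamer frame x -45, y -59 mm
There are look-alikes about, which are no part of the job. What is shaped like the egg_brown but blue or yellow is not meant.

How it is judged:
On the way, in this order (a step that is already met when the one before it is completed fails the run):
1. the brown and the cream egg both stand upright, point down, in the two free pockets ((horizontal distance between egg_brown and pocket_1 below 0.007 m or horizontal distance between egg_brown and pocket_2 below 0.007 m) and angle between each of egg_brown, egg_cream's own z axis and vertical below 0.2 rad and z of each of egg_brown, egg_cream in the frame of steamer below 0.0735 m and (horizontal distance between egg_cream and pocket_1 below 0.007 m or horizontal distance between egg_cream and pocket_2 below 0.007 m) and linear speed of each of egg_brown, egg_cream below 0.02 m/s), for 0.2 s.
2. the timer is wound up to its stop (value of joint timer above 2.5 rad), for 0.2 s.
At the end, for the whole second after the job is handed in: Both eggs stand in the free pockets, one in each, within 7 mm of the pocket's centre (horizontally) and 11 degrees of upright with the point down, at rest; the two other eggs still stand in their pockets alike; the timer is within 0.1 rad of its stop (2.5 rad or more) (all of step 1 and (horizontal distance between egg_set_a and pocket_3 below 0.007 m or horizontal distance between egg_set_a and pocket_4 below 0.007 m) and angle between each of egg_set_a, egg_set_b's own z axis and vertical below 0.2 rad and z of each of egg_set_a, egg_set_b in the frame of steamer below 0.0735 m and (horizontal distance between egg_set_b and pocket_3 below 0.007 m or horizontal distance between egg_set_b and pocket_4 below 0.007 m) and value of joint timer above 2.5 rad); the robot touches nothing.
It fails at once if a shell is pressed by the fingers with more than 15 N (a pinch cracks it) (contact force between any of egg_brown, egg_cream, egg_set_a, egg_set_b and the fingers above 15 N).
It fails at once if an egg is dropped or pressed on the steamer with more than 40 N (contact force between any of egg_brown, egg_cream, egg_set_a, egg_set_b and steamer above 40 N).
It fails at once if an egg leaves the steamer's tray (height (world z) of any of egg_brown, egg_cream, egg_set_a, egg_set_b below 0.056 m or height (world z) of any of egg_brown, egg_cream, egg_set_a, egg_set_b above 0.12 m).
It fails at once if the timer is forced 0.12 rad or more beyond its stop (value of joint timer above 2.72 rad).
It fails at once if a bystander is shifted by more than 20 mm (distance of any of salt_shaker, tin_a, pepper_mill, spice_jar from where it was at the start of the episode above 0.02 m).
It also fails if it takes over 72 s, if anything falls off the work surface, if the arm or the gripper's body presses on something with over 40 N, if the wrist force passes 120 N, or if a joint passes its speed limit or range.

## Working session

There is one attempt and no reset: what is moved stays moved. The work goes in short steps, Python scripts to look and compute and a tool call to move; the robot and the scene stay as the last step left them, time stands still between calls to the robot, and variables do not carry over. Pictures are saved under pics/ and viewed, at most 10 in all, crops included, and the job is handed in when it is done.

Besides the shell and the picture viewer there is one more tool, called after "Emit:" as name(argument=value, ...) on one line, values as JSON. move_arm: Moves the arm, as the interface text tells. Its arguments: {"type":"object","properties":{"commands":{"type":"array","items":{"type":"array"}},"newtons":{"type":"number"}},"required":["commands"]}

```bash
mkdir -p pics; ls; python3 - <<'E'
from workcell import env, vision
import cv2,numpy as np
for n in ("scene","top"):
    d=vision.get_image(n); cv2.imwrite(f"pics/{n}0.png",d["frame"]); print(n,d["intrinsics"].tolist(),d["eye"],d["rotation"].tolist() if hasattr(d["rotation"],'tolist') else d["rotation"])
print(env.state())
E
```

```text
pics
scene [[531.3283258674477, 0.0, 268.8820141963217], [0.0, 531.3283258674477, 210.92236394355734], [0.0, 0.0, 1.0]] [-0.60983843  0.81414018  1.3821879 ] [-1.2979102638964024, 2.258367190288385, -0.9107508402273946]
top [[415.76751003103334, 0.0, 283.27413143438383], [0.0, 415.76751003103334, 209.21912069396703], [0.0, 0.0, 1.0]] [0.43262398 0.19582142 1.33465373] [-2.218926515350186, 2.1683587006875817, -0.07087793520696793]
{'t': 0.1, 'joint_pos': array([ 9.51000815e-01,  2.87103854e-01,  1.57802127e+00,  6.70475668e-06,
        1.27859940e+00, -1.49996189e-01]), 'joint_vel': array([-0.00106534, -0.00191374, -0.00040262, -0.00011393,  0.00056709,
       -0.00014342]), 'joint_efforts': array([ 3.98333495e-04, -4.07296944e+01, -2.93701386e+01, -1.34923566e-04,
        3.38220336e-03,  1.93613957e-06]), 'tcp_pos': array([0.30519293, 0.60138864, 0.22327271]), 'tcp_rot': array([-0.73100617, -3.05453085,  0.00309916]), 'force': array([-0.30673652, -0.11087488, -0.86274693]), 'ft_torque': array([ 0.00024872,  0.00818525, -0.00072686]), 'finger_force': 0.0, 'grip_width': 0.08523351227243474}
```

View pics/top0.png

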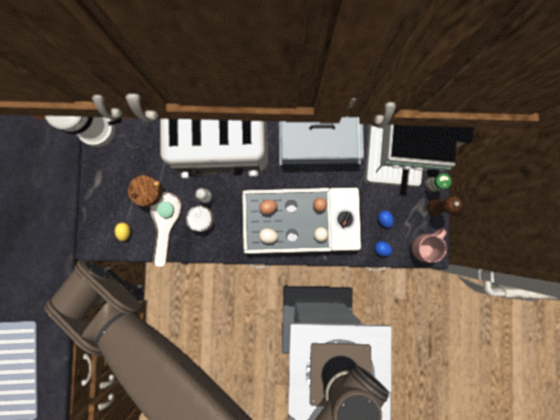

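View pics/scene0.png

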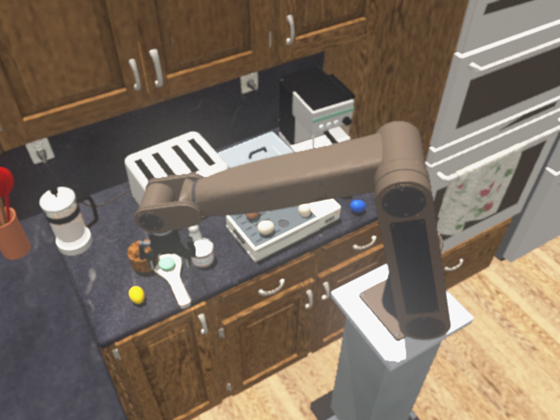

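```bash
cat > h.py <<'E'
import numpy as np, cv2
from scipy.spatial.transform import Rotation as R
from workcell import env, vision
def cam(n):
    d=vision.get_image(n); r=np.array(d["rotation"],float)
    d["R"]=r if r.shape==(3,3) else R.from_rotvec(r).as_matrix()
    d["K"]=np.array(d["intrinsics"]); d["eye"]=np.array(d["eye"]); return d
def ray(d,p):
    v=d["R"]@np.linalg.inv(d["K"])@[p[0],p[1],1]; return v/np.linalg.norm(v)
def onz(d,p,z):
    v=ray(d,p); return d["eye"]+v*(z-d["eye"][2])/v[2]
def proj(d,P):
    q=d["K"]@(d["R"].T@(np.array(P)-d["eye"])); return q[:2]/q[2]
def tri(d1,p1,d2,p2):
    a,b=ray(d1,p1),ray(d2,p2); s=np.linalg.lstsq(np.c_[a,-b],d2["eye"]-d1["eye"],rcond=None)[0]
    A,B=d1["eye"]+a*s[0],d2["eye"]+b*s[1]; return (A+B)/2,np.linalg.norm(A-B)
E
python3 - <<'E'
from h import *
t=cam("top");s=cam("scene")
a=cv2.resize(t["frame"][180:262,235:368],None,fx=6,fy=6,interpolation=cv2.INTER_CUBIC)
b=cv2.resize(s["frame"][190:265,220:350],None,fx=6,fy=6,interpolation=cv2.INTER_CUBIC)
cv2.imwrite("pics/a.png",a);cv2.imwrite("pics/b.png",b)
for p in [(243,190),(243,254),(360,188),(360,250)]: print(p,onz(t,p,.062))
for p in [(268,207),(268,236)]: print(p,onz(t,p,.078))
E
```

```text
(243, 190) [0.56463434 0.31513665 0.062     ]
(243, 254) [0.36893833 0.3095352  0.062     ]
(360, 188) [ 0.57927864 -0.04464255  0.062     ]
(360, 250) [ 0.3891476 -0.0469098  0.062    ]
(268, 207) [0.51306153 0.2365157  0.078     ]
(268, 236) [0.42545234 0.23432033 0.078     ]
```

View pics/a.png

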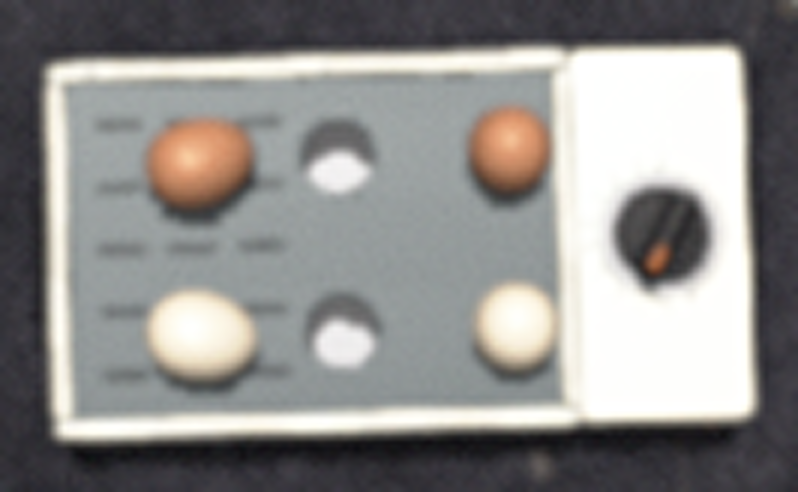

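View pics/b.png

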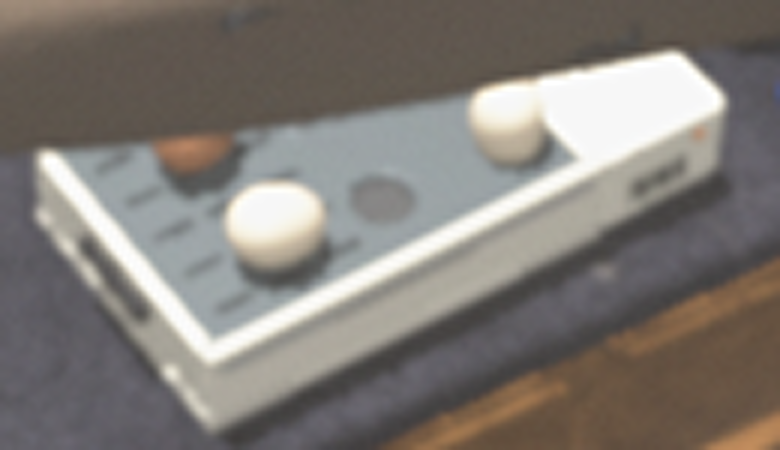

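The top crop shows the steamer with its flat half to the left. The brown egg is at crop (200,163) and the cream egg at (200,335), with the free pockets at (338,155) and (343,332). The knob is at (662,235) with its orange end at (657,258). In the scene crop the cream egg is at (275,227) and its pocket at (382,198); the arm hides the rest.

```bash
cat >> h.py <<'E'
def blobs(d,roi,f,amin=15):
    x0,y0,x1,y1=roi; im=d["frame"][y0:y1,x0:x1]; k=4
    im=cv2.resize(im,None,fx=k,fy=k,interpolation=cv2.INTER_CUBIC); hsv=cv2.cvtColor(im,cv2.COLOR_BGR2HSV)
    m=f(im.astype(int),hsv.astype(int)).astype(np.uint8); n,l,st,c=cv2.connectedComponentsWithStats(m)
    out=[]
    for i in range(1,n):
        if st[i,4]<amin*k*k: continue
        ys,xs=np.where(l==i); P=(np.c_[xs,ys]+.5)/k-.5+[x0,y0]; w,v=np.linalg.eigh(np.cov(P.T)); e=v[:,1]
        q=(P-P.mean(0))@e; sk=(q**3).mean()/q.std()**3
        out.append(dict(c=P.mean(0),a=st[i,4]/k/k,ax=e,sd=np.sqrt(w),skew=sk,P=P))
    return out
brown=lambda b,h:(h[...,0]<16)&(h[...,1]>85)&(h[...,2]>70)
cream=lambda b,h:(h[...,2]>140)&(h[...,0]>8)&(h[...,0]<28)&(h[...,1]>28)&(h[...,1]<110)
ROI=(244,190,332,250)
E
python3 - <<'E'
from h import *
t=cam("top");s=cam("scene")
for n,f,z in (("brown",brown,.078),("cream",cream,.078)):
    for o in blobs(t,ROI,f,40): print(n,o["c"].round(1),o["a"].round(),o["ax"].round(2),o["sd"].round(2),o["skew"].round(2),onz(t,o["c"],z).round(4))
im=t["frame"]; 
for p in [(291,205),(291,210),(291,236),(300,220),(245,220),(268,236),(350,230),(240,220),(345,222)]: print(p,im[p[1],p[0]])
f=lambda b,h:(b.min(-1)>150)|((b.min(-1)>85))
o=max(blobs(t,(225,170,380,270),f,500),key=lambda o:o["a"])
r=cv2.minAreaRect(o["P"].astype(np.float32)); B=cv2.boxPoints(r); print(r)
W=[onz(t,p,.062) for p in B]; print(np.round(W,4)); 
for i in range(4): print(np.linalg.norm(W[i]-W[i-1]).round(4),end=' ')
# two-view: cream egg and its pocket
u=lambda x,y:(x/6+220-.42,y/6+190-.42); v=lambda x,y:(x/6+235-.42,y/6+180-.42)
print("pocket2",tri(t,v(343,332),s,u(382,198)),"pocket1",onz(t,v(338,155),.056))
print("creamegg",tri(t,v(202,336),s,u(275,227)),"set",tri(t,v(515,327),s,u(507,123)))
E
```

```text
brown [319.5 204.5] 140.0 [-0.14  0.99] [3.23 3.45] 0.02 [0.5242 0.0807 0.078 ]
brown [267.7 206.7] 193.0 [-0.96  0.29] [3.54 4.35] -0.05 [0.5139 0.2373 0.078 ]
cream [320.6 234. ] 100.0 [-1.   -0.07] [3.97 4.26] -0.05 [0.4351 0.0757 0.078 ]
cream [268.3 235.9] 123.0 [-1.   -0.05] [4.16 5.39] 0.11 [0.4258 0.2335 0.078 ]
(291, 205) [189 189 192]
(291, 210) [238 239 240]
(291, 236) [237 237 239]
(300, 220) [155 155 149]
(245, 220) [216 231 233]
(268, 236) [243 252 254]
(350, 230) [247 252 253]
(240, 220) [47 39 41]
(345, 222) [ 64  96 153]
((300.91912841796875, 219.64154052734375), (64.72107696533203, 118.93936920166016), 88.28734588623047)
[[ 0.5673  0.3229  0.062 ]
 [ 0.5869 -0.0427  0.062 ]
 [ 0.3886 -0.051   0.062 ]
 [ 0.3696  0.3112  0.062 ]]
0.198 0.3661 0.1985 0.3627 pocket2 (array([0.43074348, 0.16302452, 0.060174  ]), np.float64(0.0016372859569333124)) pocket1 [0.52101233 0.16674487 0.056     ]
creamegg (array([0.42722432, 0.23440996, 0.07876129]), np.float64(0.001915289746097978)) set (array([0.43534007, 0.07657159, 0.07199103]), np.float64(0.0019079028239328414))
```

Pocket 2 triangulates at (.431,.163,.060) and the cream egg at (.427,.234,.079). Both agree with the text's heights of .056 and .078. The steamer centre is about (.478,.1365) with a yaw of 3.05°. I'll turn the tool first so its x axis lies along the steamer's y.

```bash
cat >> h.py <<'E'
C=np.array([.478,.1362,0]); YAW=np.deg2rad(3.05); S=R.from_euler('z',YAW).as_matrix()
def toS(P): return S.T@(np.array(P)-C)
def toW(P): return C+S@np.array(P)
def go(P,tx_heading=None):
    st=env.state(); M=R.from_rotvec(st["tcp_rot"]).as_matrix()
    print("tcp",st["tcp_pos"].round(4),"S",toS(st["tcp_pos"]).round(4),"heading",np.rad2deg(np.arctan2(M[1,0],M[0,0])).round(2),"j6",st["joint_pos"][5].round(2),"F",st["force"].round(1),"T",st["ft_torque"].round(2),"w",round(float(st["grip_width"]),4),"t",round(st["t"],2))
    if P is not None: print("units",(M.T@(np.array(P)-st["tcp_pos"])/.02).round(2))
E
python3 - <<'E'
from h import *
b=[.5139,.2373,.078];print(toS(b),toS([.4272,.2344,.078]))
E
```

```text
[0.04122842 0.09904664 0.078     ] [-0.04550307  0.10076383  0.078     ]
```

Emit:
move_arm(commands=[[[0, 0, 0], 1, 165], [[0, 0, 0], 1, 165], [[0, 0, 0], 1, 165], [[0, 0, 0], 1, 165], [[0, 0, 0], 1, 165], [[0, 0, 0], 1, 165], [[0, 0, 0], 1, 165], [[0, 0, 0], 1, 165], [[0, 0, 0], 1, 165], [[0, 0, 0], 1, 165]], newtons=20)

```text
t: 1.13
tcp_pos: [0.3055, 0.6018, 0.2244]
tcp_rot: [2.167, 2.275, -0.0]
force: [0.9, -1.0, 0.2]
grip_width: 0.0301
finger_force: 0.0
```

```bash
python3 -c "
from h import *
go(toW([.039,.146,.16]))"
```

```text
tcp [0.3055 0.6018 0.2244] S [-0.1475  0.4741  0.2244] heading 92.79 j6 0.9 F [ 0.9 -1.   0.2] T [0.   0.03 0.02] w 0.0301 t 1.13
units [-16.36   9.4    3.22]
```

Emit:
move_arm(commands=[[[-0.4, 0.2, 0], 0, 165], [[-0.8, 0.5, 0], 0, 165], [[-0.8, 0.5, 0], 0, 165], [[-0.8, 0.5, 0], 0, 165], [[-0.8, 0.5, 0], 0, 165], [[-0.8, 0.5, 0], 0, 165], [[-0.8, 0.5, 0], 0, 165], [[-0.8, 0.5, 0], 0, 165], [[-0.8, 0.5, 0], 0, 165], [[-0.8, 0.5, 0], 0, 165], [[-0.8, 0.5, 0], 0, 165], [[-0.8, 0.4, 0], 0, 165]])

```text
t: 2.13
tcp_pos: [0.428, 0.4227, 0.2245]
tcp_rot: [2.158, 2.283, -0.0]
force: [0.5, -0.1, -0.6]
grip_width: 0.0299
finger_force: 0.0
```

Emit:
move_arm(commands=[[[-0.8, 0.4, 0], 0, 165], [[-0.8, 0.4, 0], 0, 165], [[-0.8, 0.4, 0], 0, 165], [[-0.8, 0.4, 0], 0, 165], [[-0.8, 0.4, 0.3], 0, 165], [[-0.8, 0.4, 0.4], 0, 165], [[-0.8, 0.4, 0.5], 0, 165], [[-0.8, 0.4, 0.5], 0, 165], [[-0.6, 0.3, 0.5], 0, 165], [[-0.2, 0.2, 0.5], 0, 165], [[0, 0, 0.4], 0, 165], [[0, 0, 0], 0, 165]])

```text
t: 3.13
tcp_pos: [0.5076, 0.2839, 0.16]
tcp_rot: [-2.159, -2.279, 0.006]
force: [-0.4, 0.7, -0.0]
grip_width: 0.0302
finger_force: 0.0
```

```bash
python3 -c "
from h import *
go(toW([.039,.146,.077]))
t=cam('top');s=cam('scene')
a=cv2.resize(t['frame'][180:262,235:368],None,fx=4,fy=4,interpolation=cv2.INTER_CUBIC)
b=cv2.resize(s['frame'][160:270,200:360],None,fx=4,fy=4,interpolation=cv2.INTER_CUBIC)
b=b[:270];c=np.zeros((600,640,3),np.uint8);c[:328,:532]=a;c[330:600]=b;cv2.imwrite('pics/c.png',c)"
```

```text
tcp [0.5076 0.2839 0.16  ] S [0.0374 0.1459 0.16  ] heading 93.09 j6 0.28 F [-0.4  0.7 -0. ] T [ 0.03  0.07 -0.02] w 0.0302 t 3.13
units [0.01 0.1  4.15]
```

View pics/c.png

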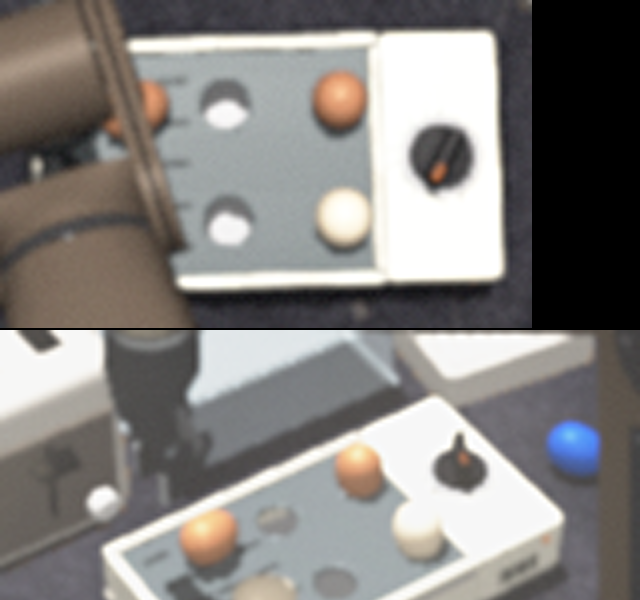

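The composite shows the gripper above and behind the brown egg (scene half: egg at (208,537), pocket 1 at (277,520)). The scene camera now sees both eggs, the pockets and the knob (460,462). Next I descend.

Emit:
move_arm(commands=[[[0, 0, 0.6], 0, 165], [[0, 0, 0.7], 0, 165], [[0, 0.1, 0.7], 0, 165], [[0, 0, 0.7], 0, 165], [[0, 0, 0.6], 0, 165], [[0, 0, 0.4], 0, 165], [[0, 0, 0.3], 0, 165], [[0, 0, 0.15], 0, 165], [[0, 0, 0], 0, 165]])

```text
t: 3.98
tcp_pos: [0.5106, 0.2844, 0.0789]
tcp_rot: [-2.16, -2.28, 0.001]
force: [0.3, -0.7, 0.2]
grip_width: 0.0304
finger_force: 0.0
```

```bash
python3 -c "
from h import *
go(toW([.039,.146,.077]))
t=cam('top');s=cam('scene')
for o in blobs(s,(200,250,300,330),brown,30): print(o['c'],o['a'])
b=cv2.resize(s['frame'][220:330,200:340],None,fx=5,fy=5,interpolation=cv2.INTER_CUBIC)
cv2.imwrite('pics/d.png',b)"
```

```text
tcp [0.5106 0.2844 0.0789] S [0.0405 0.1463 0.0789] heading 93.09 j6 0.28 F [ 0.3 -0.7  0.2] T [-0.02 -0.02  0.06] w 0.0304 t 3.98
units [-0.01 -0.07  0.09]
[258.03719526 302.42916854] 4581.1875
```

View pics/d.png

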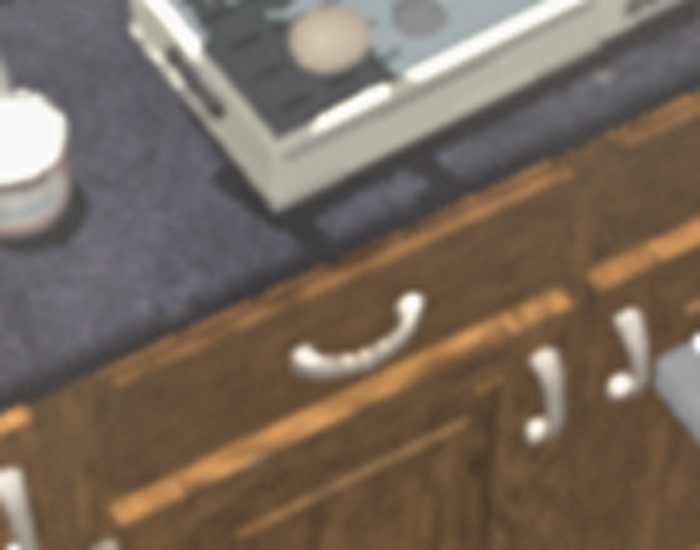

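That crop missed the eggs; it shows only the cream egg at the top (330,40). The arm readout is good, with no contact. I'll push slowly.

Emit:
move_arm(commands=[[[-0.1, 0, 0.05], 0, 165], [[-0.12, 0, 0.05], 0, 165], [[-0.12, 0, 0], 0, 165], [[-0.12, 0, 0], 0, 165], [[-0.12, 0, 0], 0, 165], [[-0.15, 0, 0], 0, 165], [[-0.15, 0.01, 0], 0, 165], [[-0.15, 0.01, 0], 0, 165], [[-0.15, 0.01, 0], 0, 165], [[-0.15, 0.01, 0], 0, 165], [[-0.15, 0.01, 0], 0, 165], [[-0.15, 0.01, 0], 0, 165]])

```text
t: 5.08
tcp_pos: [0.514, 0.2517, 0.0776]
tcp_rot: [2.161, 2.28, 0.0]
force: [0.1, 0.7, 0.1]
grip_width: 0.03
finger_force: 0.3
```

```bash
cat >> h.py <<'E'
def look(z=.078):
    t=cam('top');s=cam('scene')
    for n,f in (('br',brown),('cr',cream)):
        for d,roi,w in ((t,ROI,'top'),(s,(225,180,320,245),'scene')):
            for o in blobs(d,roi,f,15): print(n,w,o['c'].round(1),o['a'].round(),o['ax'].round(2),o['sd'].round(2),toS(onz(d,o['c'],z)).round(4))
    return t,s
def pic(s,name,roi=(220,175,320,250),k=7):
    cv2.imwrite(name,cv2.resize(s['frame'][roi[1]:roi[3],roi[0]:roi[2]],None,fx=k,fy=k,interpolation=cv2.INTER_CUBIC))
E
python3 -c "
from h import *
go(None);t,s=look()"
```

```text
tcp [0.514  0.2517 0.0776] S [0.042  0.1134 0.0776] heading 93.08 j6 0.22 F [0.1 0.7 0.1] T [ 0.01  0.04 -0.05] w 0.03 t 5.08
br top [319.5 204.5] 140.0 [-0.17  0.99] [3.24 3.44] [ 0.0432 -0.0579  0.078 ]
br top [276.6 205.7] 23.0 [0.19 0.98] [0.62 3.1 ] [0.0435 0.0723 0.078 ]
br scene [289.4 195.6] 78.0 [-0.99 -0.15] [2.43 2.89] [ 0.036  -0.0514  0.078 ]
br scene [258.5 210.6] 48.0 [-0.55  0.84] [1.31 3.06] [0.034  0.0788 0.078 ]
cr top [258.5 197. ] 233.0 [-0.96  0.27] [2.17 8.93] [0.0715 0.1262 0.078 ]
cr top [320.6 201.2] 36.0 [-0.98 -0.22] [2.91 5.22] [ 0.0531 -0.0615  0.078 ]
cr top [287.1 221. ] 16.0 [0.25 0.97] [0.7 2. ] [-0.0037  0.0417  0.078 ]
cr top [320.5 234.3] 85.0 [-0.97 -0.22] [4.17 4.4 ] [-0.0471 -0.0578  0.078 ]
cr scene [289.1 194.2] 100.0 [0.24 0.97] [3.22 3.68] [ 0.0428 -0.0545  0.078 ]
cr scene [258.9 210.2] 39.0 [-0.6  0.8] [1.35 3.39] [0.0348 0.0766 0.078 ]
cr scene [304.7 212.8] 66.0 [-1.    0.04] [1.91 3.24] [-0.0614 -0.0471  0.078 ]
cr scene [265.5 227.2] 172.0 [-0.98  0.19] [3.31 4.15] [-0.0438  0.1006  0.078 ]
```

Emit:
move_arm(commands=[[[-0.15, 0.01, 0], 0, 165], [[-0.15, 0.01, 0], 0, 165], [[-0.15, 0.01, 0], 0, 165], [[-0.15, 0.01, 0], 0, 165], [[-0.15, 0.01, 0], 0, 165], [[-0.15, 0.01, 0], 0, 165], [[-0.15, 0.01, 0], 0, 165], [[-0.15, 0.01, 0], 0, 165], [[-0.15, 0.01, 0], 0, 165], [[-0.15, 0.01, 0], 0, 165], [[0, 0, 0], 0, 165]])

```text
t: 6.1
tcp_pos: [0.5175, 0.2215, 0.0775]
tcp_rot: [2.161, 2.28, -0.0]
force: [-0.5, 0.4, 0.1]
grip_width: 0.0299
finger_force: 0.0
```

```bash
python3 -c "
from h import *
go(None);t,s=look();pic(s,'pics/e.png')"
```

```text
tcp [0.5175 0.2215 0.0775] S [0.044  0.0831 0.0775] heading 93.05 j6 0.17 F [-0.5  0.4  0.1] T [ 0.05 -0.04 -0.04] w 0.0299 t 6.1
br top [319.5 204.5] 139.0 [-0.12  0.99] [3.22 3.44] [ 0.0432 -0.058   0.078 ]
br scene [289.5 195.6] 79.0 [-0.99 -0.14] [2.45 2.89] [ 0.0361 -0.0515  0.078 ]
br scene [265.4 206.9] 44.0 [-0.58  0.81] [1.23 2.98] [0.0358 0.0494 0.078 ]
cr top [270.6 196. ] 236.0 [-0.98  0.2 ] [2.19 8.95] [0.0735 0.0895 0.078 ]
cr top [320.4 201.1] 36.0 [-0.98 -0.2 ] [2.87 5.16] [ 0.0536 -0.061   0.078 ]
cr top [298.  221.4] 27.0 [-0.66  0.75] [1.55 1.95] [-0.006   0.0088  0.078 ]
cr top [254.7 230.2] 26.0 [-0.97  0.25] [1.65 1.87] [-0.0286  0.1403  0.078 ]
cr top [320.5 234.3] 85.0 [-0.98 -0.21] [4.17 4.41] [-0.0471 -0.0577  0.078 ]
cr scene [289.1 194.2] 100.0 [0.19 0.98] [3.2  3.68] [ 0.0429 -0.0545  0.078 ]
cr scene [266.3 206.6] 44.0 [-0.63  0.78] [1.49 3.08] [0.0354 0.0461 0.078 ]
cr scene [304.7 212.7] 67.0 [-1.    0.06] [1.91 3.25] [-0.0614 -0.0472  0.078 ]
cr scene [265.5 227.3] 169.0 [-0.98  0.21] [3.31 4.13] [-0.044   0.1004  0.078 ]
```

View pics/e.png

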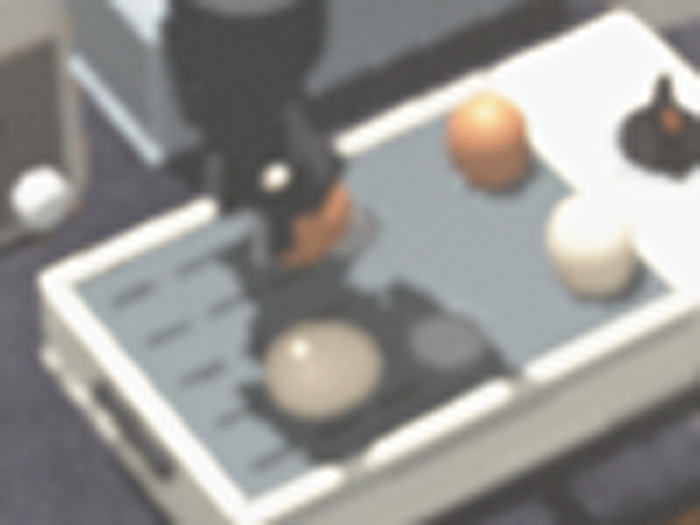

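The nose of the brown egg, at (320,230), is over pocket 1. I'll lower the tips a little, push on, and then go in and up.

Emit:
move_arm(commands=[[[-0.1, 0, 0.1], 0, 165], [[-0.1, 0, 0.1], 0, 165], [[-0.1, 0, 0.1], 0, 165], [[-0.1, 0, 0], 0, 165], [[-0.1, 0, 0], 0, 165], [[-0.1, 0, 0], 0, 165], [[-0.1, 0, 0], 0, 165], [[0, 0, 0], 0, 165]])

```text
t: 6.87
tcp_pos: [0.5183, 0.2078, 0.0716]
tcp_rot: [2.161, 2.28, 0.0]
force: [0.6, 1.2, -0.0]
grip_width: 0.0299
finger_force: 0.0
```

```bash
python3 -c "
from h import *
go(None);t,s=look()" | grep -E 'tcp|br'
```

```text
tcp [0.5183 0.2078 0.0716] S [0.0441 0.0693 0.0716] heading 93.06 j6 0.15 F [ 0.6  1.2 -0. ] T [-0.04  0.01 -0.  ] w 0.0299 t 6.87
br top [319.5 204.5] 139.0 [-0.13  0.99] [3.23 3.44] [ 0.0432 -0.0579  0.078 ]
br top [292.2 212. ] 18.0 [-0.97  0.26] [0.78 1.92] [0.023  0.0255 0.078 ]
br scene [289.4 195.6] 80.0 [-0.98 -0.21] [2.46 2.91] [ 0.0362 -0.0515  0.078 ]
br scene [270.9 205.3] 67.0 [-0.52  0.85] [1.82 3.15] [0.0321 0.0291 0.078 ]
```

Emit:
move_arm(commands=[[[-0.1, 0, 0], 0, 165], [[-0.1, 0, 0], 0, 165], [[-0.1, 0, 0], 0, 165], [[-0.06, 0, -0.1], 0, 165], [[-0.06, 0, -0.1], 0, 165], [[-0.06, 0, -0.1], 0, 165], [[-0.05, 0, -0.1], 0, 165], [[-0.05, 0, -0.1], 0, 165], [[-0.05, 0, -0.1], 0, 165], [[-0.05, 0, -0.1], 0, 165], [[0, 0, 0], 0, 165]])

```text
t: 7.88
tcp_pos: [0.5193, 0.1945, 0.0862]
tcp_rot: [2.161, 2.28, 0.001]
force: [0.3, -0.2, 0.4]
grip_width: 0.0298
finger_force: 0.0
```

```bash
python3 -c "
from h import *
go(None);t,s=look();pic(s,'pics/f.png',(240,180,310,230),8)" | grep -E 'tcp|br'
```

```text
tcp [0.5193 0.1945 0.0862] S [0.0444 0.056  0.0862] heading 93.07 j6 0.12 F [ 0.3 -0.2  0.4] T [-0.03  0.04 -0.03] w 0.0298 t 7.88
br top [319.5 204.5] 139.0 [-0.13  0.99] [3.23 3.44] [ 0.0432 -0.0579  0.078 ]
br scene [289.4 195.5] 78.0 [-0.99 -0.17] [2.44 2.89] [ 0.0364 -0.0515  0.078 ]
br scene [270.9 205.1] 67.0 [-0.48  0.88] [1.82 3.15] [0.0327 0.0287 0.078 ]
```

View pics/f.png

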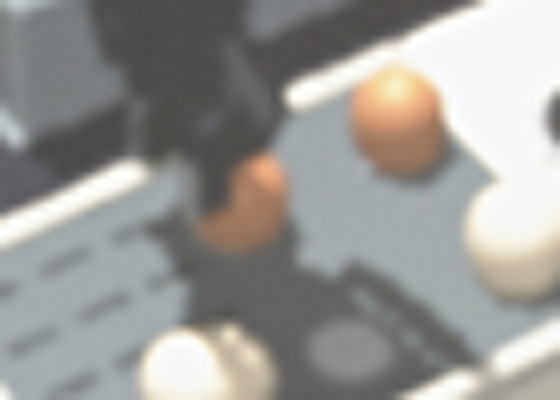

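The brown egg, at (245,205), sits in the pocket but is half hidden by a finger. I'll back off to judge its tilt.

Emit:
move_arm(commands=[[[0.1, 0, 0], 0, 165], [[0.3, 0, 0], 0, 165], [[0.5, 0, 0], 0, 165], [[0.5, 0, 0], 0, 165], [[0.5, 0, 0], 0, 165], [[0.4, 0, 0], 0, 165], [[0.2, 0, 0], 0, 165], [[0, 0, 0], 0, 165]])

```text
t: 8.65
tcp_pos: [0.5161, 0.2458, 0.0855]
tcp_rot: [-2.159, -2.282, -0.0]
force: [-0.3, -0.0, 0.3]
grip_width: 0.03
finger_force: 0.0
```

```bash
cat >> h.py <<'E'
shell=lambda b,h:(h[...,0]<28)&(h[...,1]>28)&(b[...,2]>95)&(b[...,2]-b[...,0]>22)
def stand():
    t=cam('top');s=cam('scene')
    for d,w in ((s,'scene'),(t,'top')):
        for n,p in (('p1',(.045,.028)),('p2',(-.045,.028)),('p3',(.045,-.059)),('p4',(-.045,-.059))):
            q=proj(d,toW([*p,.072])); x,y=q.round().astype(int)
            B=[o for o in blobs(d,(x-11,y-12,x+12,y+13),shell,20)]
            if B:
                o=max(B,key=lambda o:o['a']); e=(o['P']-o['c']); cv=np.cov(e.T)
                print(w,n,'off',(o['c']-q).round(1),'a',o['a'].round(),'ext',(o['P'].min(0)-q).round(1),(o['P'].max(0)-q).round(1),'cov',cv[0,0].round(1),cv[1,1].round(1),cv[0,1].round(1))
    return t,s
E
python3 -c "
from h import *
go(None);t,s=stand();pic(s,'pics/g.png',(240,180,310,230),8)"
```

```text
tcp [0.5161 0.2458 0.0855] S [0.0438 0.1074 0.0855] heading 93.18 j6 0.21 F [-0.3 -0.   0.3] T [0.01 0.02 0.  ] w 0.03 t 8.65
scene p1 off [ 0.2 -0.1] a 147.0 ext [-6.3 -7.3] [6.5 7. ] cov 10.8 12.7 0.1
scene p3 off [-0.4 -0.1] a 137.0 ext [-6.6 -7.2] [6.1 6.8] cov 10.0 12.2 1.1
scene p4 off [-0.1  2.8] a 61.0 ext [-6.5 -1.4] [6.  6.4] cov 10.3 3.3 -0.3
top p1 off [-3.2  1.3] a 286.0 ext [-11.5 -12.3] [ 6.8 12.5] cov 24.2 35.4 4.2
top p2 off [-7.8  6. ] a 117.0 ext [-11.4  -4.4] [-1.2 12.9] cov 6.2 22.2 5.0
top p3 off [ 0. -0.] a 163.0 ext [-7.  -6.9] [7.2 6.8] cov 13.4 12.6 -0.0
top p4 off [-0.2  0.8] a 86.0 ext [-7.1 -7. ] [7.2 7.2] cov 18.5 18.1 0.3
```

Pocket 1's silhouette now matches the standing egg's to within half a pixel, so it looks upright; the top view will confirm later. Next the cream egg.

Emit:
move_arm(commands=[[[0.5, 0, -0.3], 0, 165], [[0.6, 0, -0.3], 0, 165], [[0.6, -0.2, -0.3], 0, 165], [[0.3, -0.5, -0.3], 0, 165], [[0, -0.6, 0], 0, 165], [[0, -0.7, 0], 0, 165], [[0, -0.8, 0], 0, 165], [[0, -0.7, 0], 0, 165], [[0, -0.6, 0], 0, 165], [[0, -0.3, 0], 0, 165], [[0, 0, 0], 0, 165]])

```text
t: 9.67
tcp_pos: [0.4248, 0.28, 0.1097]
tcp_rot: [-2.159, -2.282, 0.0]
force: [0.4, 0.5, -0.5]
grip_width: 0.0303
finger_force: 0.0
```

```bash
python3 -c "
from h import *
go(toW([-.0455,.148,.0775]));t,s=stand();look();pic(t,'pics/h.png',(235,180,335,255),7)"
```

```text
tcp [0.4248 0.28   0.1097] S [-0.0455  0.1464  0.1097] heading 93.15 j6 0.33 F [ 0.4  0.5 -0.5] T [-0.03  0.02 -0.  ] w 0.0303 t 9.67
units [ 0.08 -0.    1.61]
scene p1 off [ 0.1 -0.2] a 148.0 ext [-6.5 -7.3] [6.5 7. ] cov 11.0 12.7 0.2
scene p3 off [-0.4 -0.1] a 138.0 ext [-6.6 -7.2] [6.1 6.8] cov 9.9 12.3 1.1
scene p4 off [-0.   2.7] a 62.0 ext [-6.5 -1.4] [6.  6.4] cov 10.3 3.4 -0.3
top p1 off [-0.3  1.3] a 174.0 ext [-7.2 -6.3] [6.8 8.7] cov 13.0 14.7 -0.1
top p3 off [ 0.1 -0. ] a 163.0 ext [-7.  -6.9] [7.5 6.8] cov 13.4 12.6 -0.0
top p4 off [-0.2  0.8] a 86.0 ext [-7.1 -7. ] [6.9 7.2] cov 18.6 17.8 0.1
br top [319.5 204.5] 139.0 [-0.13  0.99] [3.22 3.44] [ 0.0432 -0.0579  0.078 ]
br top [290.9 206.7] 148.0 [0.01 1.  ] [3.29 3.69] [0.0393 0.029  0.078 ]
br scene [289.4 195.6] 80.0 [-0.98 -0.17] [2.46 2.91] [ 0.0363 -0.0516  0.078 ]
br scene [269.4 205.1] 85.0 [-0.99  0.16] [2.75 3.18] [0.0357 0.0329 0.078 ]
cr top [320.6 201. ] 35.0 [-0.98 -0.22] [2.84 5.14] [ 0.0537 -0.0615  0.078 ]
cr top [290.2 202.8] 36.0 [-0.98  0.22] [3.01 5.09] [0.0512 0.0307 0.078 ]
cr top [250.7 231.6] 115.0 [-0.92  0.4 ] [2.16 4.4 ] [-0.0324  0.1525  0.078 ]
cr top [320.5 234.3] 86.0 [-0.98 -0.21] [4.18 4.36] [-0.0469 -0.0577  0.078 ]
cr top [273.1 234.7] 56.0 [0.42 0.91] [1.97 3.54] [-0.0439  0.0851  0.078 ]
cr scene [289.1 194.2] 98.0 [0.21 0.98] [3.22 3.69] [ 0.0429 -0.0545  0.078 ]
cr scene [269.  203.2] 98.0 [-0.17  0.98] [3.44 3.67] [0.0444 0.0292 0.078 ]
cr scene [304.6 212.7] 68.0 [-1.    0.05] [1.94 3.27] [-0.0611 -0.0472  0.078 ]
cr scene [265.6 229.1] 83.0 [-1. -0.] [3.33 4.52] [-0.051  0.105  0.078]
```

View pics/h.png

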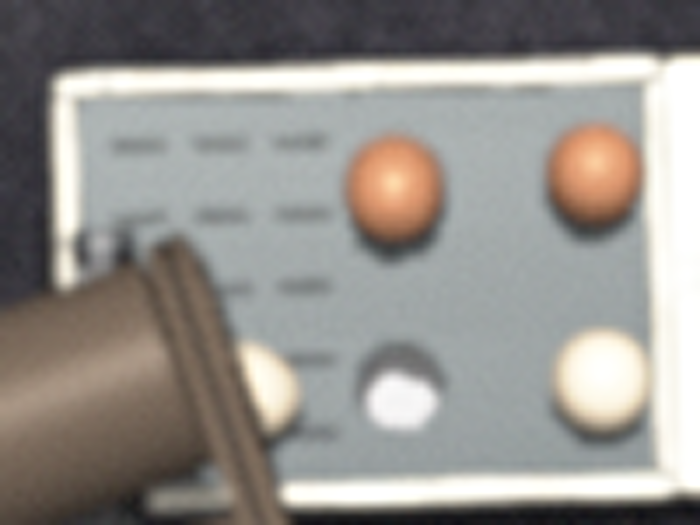

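From the top, the brown egg at (395,190) looks elongated downward (15 vs 13.7 px), so it leans about 30° toward steamer −x. I'll mend it now by straddling it along x with a wide gap and moving toward +x and up.

Emit:
move_arm(commands=[[[0, 0, -0.5], 0, 93], [[0, 0.1, -0.5], 0, 93], [[-0.3, 0.3, 0], 0, 93], [[-0.6, 0.5, 0], 0, 93], [[-0.7, 0.5, 0], 0, 93], [[-0.8, 0.6, 0], 0, 93], [[-0.8, 0.6, 0], 0, 93], [[-0.8, 0.6, 0], 0, 93], [[-0.8, 0.6, 0], 0, 93], [[-0.7, 0.4, 0], 0, 93], [[-0.3, 0.2, 0], 0, 93], [[0, 0, 0], 0, 93]])

```text
t: 10.87
tcp_pos: [0.5218, 0.1671, 0.13]
tcp_rot: [2.163, 2.277, 0.001]
force: [0.4, 1.0, 0.4]
grip_width: 0.0545
finger_force: 0.0
```

```bash
python3 -c "
from h import *
go(toW([.044,.028,.074]))"
```

```text
tcp [0.5218 0.1671 0.13  ] S [0.0454 0.0285 0.13  ] heading 92.94 j6 0.07 F [0.4 1.  0.4] T [ 0.03  0.05 -0.01] w 0.0545 t 10.87
units [-0.03 -0.07  2.8 ]
```

Emit:
move_arm(commands=[[[0, -0.07, 0.4], 0, 93], [[0, 0, 0.4], 0, 93], [[0, 0, 0.4], 0, 93], [[0, 0, 0.4], 0, 93], [[0, 0, 0.4], 0, 93], [[0, 0, 0.3], 0, 93], [[0, 0, 0.3], 0, 93], [[0, 0, 0.2], 0, 93], [[0, 0, 0], 0, 93]])

```text
t: 11.62
tcp_pos: [0.5182, 0.1685, 0.0723]
tcp_rot: [-2.16, -2.28, 0.002]
force: [0.1, -0.5, -0.6]
grip_width: 0.0546
finger_force: 0.0
```

```bash
python3 -c "
from h import *
go(toW([.044,.028,.074]));stand();look()" | grep -E 'tcp|units|p1|br sc'
```

```text
tcp [0.5182 0.1685 0.0723] S [0.0419 0.0301 0.0723] heading 93.09 j6 0.07 F [ 0.1 -0.5 -0.6] T [0.   0.   0.03] w 0.0546 t 11.62
units [-0.1   0.1  -0.08]
scene p1 off [-1.4  0.6] a 95.0 ext [-6.5 -6. ] [4. 7.] cov 5.5 11.9 1.0
top p1 off [-0.4 -4.5] a 365.0 ext [-11.5 -12.3] [11.3  4.5] cov 43.9 21.3 -2.1
br scene [289.3 195.5] 81.0 [-0.96 -0.28] [2.45 3.  ] [ 0.037  -0.0515  0.078 ]
br scene [267.4 204.8] 60.0 [0.15 0.99] [1.82 2.92] [0.0407 0.0379 0.078 ]
```

Emit:
move_arm(commands=[[[-0.1, 0.1, 0], 0, 93], [[0, 0.05, 0], 0, 100], [[0, 0, 0], 0, 107], [[0, 0.03, -0.05], 0, 111], [[0, 0.03, -0.1], 0, 111], [[0, 0.03, -0.1], 0, 111], [[0, 0.03, -0.1], 0, 111], [[0, 0.02, -0.1], 0, 111], [[0, 0, -0.1], 0, 111], [[0, 0, -0.1], 0, 111], [[0, 0, 0], 0, 111]])

```text
t: 12.73
tcp_pos: [0.5253, 0.1669, 0.0871]
tcp_rot: [2.16, 2.28, 0.002]
force: [-0.1, -0.1, 0.6]
grip_width: 0.0483
finger_force: 0.0
```

```bash
python3 -c "
from h import *
go(toW([.045,.028,.125]));stand();look()" | grep -E 'tcp|units|p1|br sc'
```

```text
tcp [0.5253 0.1669 0.0871] S [0.0489 0.0281 0.0871] heading 93.08 j6 0.07 F [-0.1 -0.1  0.6] T [ 0.01  0.02 -0.02] w 0.0483 t 12.73
units [-0.01 -0.19 -1.89]
scene p1 off [-0.7  0.8] a 116.0 ext [-6.5 -6.8] [6. 7.] cov 9.8 11.0 2.8
top p1 off [-0.3 -6. ] a 294.0 ext [-11.5 -12.3] [11.3  1.5] cov 43.6 13.8 -1.4
br scene [289.4 195.5] 80.0 [-0.97 -0.23] [2.46 2.9 ] [ 0.0366 -0.0517  0.078 ]
br scene [268.2 205.2] 77.0 [0.63 0.78] [2.17 3.16] [0.0375 0.0369 0.078 ]
```

Emit:
move_arm(commands=[[[0, -0.1, 0], 0, 111], [[0, -0.1, 0], 0, 108], [[0, 0, -0.4], 0, 105], [[0, 0, -0.6], 0, 100], [[0, 0, -0.7], 0, 100], [[0, 0, -0.5], 0, 110], [[0.4, -0.3, 0], 0, 130], [[0.7, -0.5, 0], 0, 150], [[0.8, -0.6, 0], 0, 165], [[0.8, -0.6, 0], 0, 165], [[0.8, -0.6, 0], 0, 165], [[0.8, -0.6, 0], 0, 165]])

```text
t: 13.93
tcp_pos: [0.451, 0.25, 0.1305]
tcp_rot: [-2.161, -2.28, 0.0]
force: [-0.2, -0.1, 0.6]
grip_width: 0.0301
finger_force: 0.0
```

Emit:
move_arm(commands=[[[0.7, -0.6, 0], 0, 165], [[0.5, -0.4, 0], 0, 165], [[0.3, -0.3, 0], 0, 165], [[0, 0, 0], 0, 165]])

```text
t: 14.27
tcp_pos: [0.4234, 0.2785, 0.1304]
tcp_rot: [-2.158, -2.282, 0.001]
force: [-0.2, 0.4, 0.1]
grip_width: 0.0305
finger_force: 0.0
```

```bash
python3 -c "
from h import *
go(toW([-.0455,.147,.0775]));t,s=stand();look();pic(t,'pics/h2.png',(235,180,335,255),7)"| grep -E 'tcp|units|p1|p3|br'
```

```text
tcp [0.4234 0.2785 0.1304] S [-0.0469  0.145   0.1304] heading 93.2 j6 0.33 F [-0.2  0.4  0.1] T [ 0.05 -0.02  0.04] w 0.0305 t 14.27
units [0.1  0.07 2.64]
scene p1 off [-0.  -0.5] a 145.0 ext [-6.8 -7.5] [6.2 7. ] cov 11.2 12.2 0.6
scene p3 off [-0.4 -0.1] a 138.0 ext [-6.6 -7.2] [6.1 6.8] cov 9.9 12.3 1.1
top p1 off [-0.3  1. ] a 169.0 ext [-7.2 -6.5] [6.8 8.2] cov 12.9 14.0 0.0
top p3 off [ 0.1 -0.1] a 163.0 ext [-7.  -6.9] [7.2 6.8] cov 13.5 12.5 -0.0
br top [319.5 204.5] 140.0 [-0.14  0.99] [3.23 3.45] [ 0.0432 -0.0579  0.078 ]
br top [290.9 206.3] 142.0 [0.07 1.  ] [3.3  3.59] [0.0403 0.0291 0.078 ]
br scene [289.4 195.5] 80.0 [-0.98 -0.2 ] [2.47 2.91] [ 0.0364 -0.0516  0.078 ]
br scene [269.4 204.7] 82.0 [-1.   -0.03] [2.66 3.25] [0.0375 0.0319 0.078 ]
```

The brown lean is down to about 24°, still toward −x. I'll shove the cream egg in first and then mend the tilts.

Emit:
move_arm(commands=[[[0.1, 0.09, 0.4], 0, 165], [[0, 0, 0.5], 0, 165], [[0, 0, 0.5], 0, 165], [[0, 0, 0.5], 0, 165], [[0, 0, 0.4], 0, 165], [[0, 0, 0.3], 0, 165], [[0, 0, 0.05], 0, 165], [[0, 0, 0], 0, 165]])

```text
t: 15.13
tcp_pos: [0.426, 0.2795, 0.0767]
tcp_rot: [-2.16, -2.28, 0.002]
force: [-0.7, -0.6, 0.5]
grip_width: 0.0304
finger_force: 0.0
```

Emit:
move_arm(commands=[[[-0.12, 0, 0], 0, 165], [[-0.15, 0, 0], 0, 165], [[-0.15, 0, 0], 0, 165], [[-0.15, 0, 0], 0, 165], [[-0.15, 0, 0], 0, 165], [[-0.15, 0, 0], 0, 165], [[-0.15, 0, 0], 0, 165], [[-0.15, 0, 0], 0, 165], [[-0.15, 0, 0], 0, 165], [[-0.15, 0, 0], 0, 165], [[-0.15, 0, 0], 0, 165], [[-0.15, 0, 0], 0, 165]])

```text
t: 16.13
tcp_pos: [0.4284, 0.2441, 0.0775]
tcp_rot: [-2.161, -2.28, 0.0]
force: [0.3, 0.9, 1.1]
grip_width: 0.0304
finger_force: 0.2
```

```bash
python3 -c "
from h import *
go(toW([-.045,.083,.0775]));look()"| grep -E 'tcp|units|cr'
```

```text
tcp [0.4284 0.2441 0.0775] S [-0.0438  0.1103  0.0775] heading 93.08 j6 0.26 F [0.3 0.9 1.1] T [ 0.07  0.03 -0.01] w 0.0304 t 16.13
units [-1.37 -0.06  0.  ]
cr top [320.7 201.1] 35.0 [-0.97 -0.23] [2.87 5.17] [ 0.0535 -0.0618  0.078 ]
cr top [290.1 202.5] 35.0 [-0.98  0.2 ] [2.89 5.04] [0.0521 0.031  0.078 ]
cr top [261.2 233.6] 261.0 [-0.98  0.2 ] [2.55 9.96] [-0.0394  0.121   0.078 ]
cr top [320.5 234.3] 86.0 [-0.98 -0.21] [4.15 4.38] [-0.0471 -0.0577  0.078 ]
cr scene [289.1 194.1] 98.0 [0.21 0.98] [3.23 3.66] [ 0.0431 -0.0548  0.078 ]
cr scene [273.8 204.2] 18.0 [-0.27  0.96] [0.86 1.9 ] [0.0309 0.0178 0.078 ]
cr scene [304.7 212.7] 68.0 [-1.    0.05] [1.93 3.26] [-0.061  -0.0472  0.078 ]
cr scene [274.1 226.4] 67.0 [-0.67  0.74] [1.75 3.51] [-0.0565  0.0746  0.078 ]
```

Emit:
move_arm(commands=[[[-0.15, -0.02, 0], 0, 165], [[-0.15, -0.02, 0], 0, 165], [[-0.15, -0.02, 0], 0, 165], [[-0.15, 0, 0], 0, 165], [[-0.15, 0, 0], 0, 165], [[-0.15, 0, 0], 0, 165], [[-0.15, 0, 0], 0, 165], [[-0.15, 0, 0.1], 0, 165], [[-0.15, 0, 0.1], 0, 165], [[-0.12, 0, 0.1], 0, 165], [[-0.1, 0, 0], 0, 165], [[-0.1, 0, 0], 0, 165]])

```text
t: 17.23
tcp_pos: [0.4287, 0.2106, 0.0712]
tcp_rot: [-2.161, -2.28, 0.001]
force: [-0.2, 0.3, 0.2]
grip_width: 0.0304
finger_force: 0.0
```

```bash
python3 -c "
from h import *
go(toW([-.045,.056,.0862]));look()"| grep -E 'tcp|units|cr sc'
```

```text
tcp [0.4287 0.2106 0.0712] S [-0.0453  0.0769  0.0712] heading 93.08 j6 0.19 F [-0.2  0.3  0.2] T [0.01 0.03 0.02] w 0.0304 t 17.23
units [-1.05  0.01 -0.75]
cr scene [289.3 194. ] 94.0 [0.21 0.98] [3.07 3.77] [ 0.0431 -0.0556  0.078 ]
cr scene [304.7 212.7] 68.0 [-1.    0.04] [1.95 3.26] [-0.0609 -0.0473  0.078 ]
cr scene [284.8 221.8] 76.0 [-0.51  0.86] [2.02 3.42] [-0.0589  0.0332  0.078 ]
```

Emit:
move_arm(commands=[[[-0.11, 0, 0], 0, 165], [[-0.11, 0, 0], 0, 165], [[-0.11, 0, 0], 0, 165], [[-0.11, 0, 0], 0, 165], [[-0.11, 0, 0], 0, 165], [[-0.11, 0, 0], 0, 165], [[-0.07, 0, -0.1], 0, 165], [[-0.06, 0, -0.12], 0, 165], [[-0.06, 0, -0.13], 0, 165], [[-0.06, 0, -0.13], 0, 165], [[-0.06, 0, -0.13], 0, 165], [[-0.06, 0, -0.13], 0, 165]])

```text
t: 18.33
tcp_pos: [0.4302, 0.1903, 0.0868]
tcp_rot: [2.161, 2.28, 0.0]
force: [0.4, -0.3, 0.6]
grip_width: 0.0304
finger_force: 0.0
```

Emit:
move_arm(commands=[[[0, 0, 0], 0, 165], [[0.1, 0, 0], 0, 165], [[0.3, 0, 0], 0, 165], [[0.5, 0, -0.3], 0, 165], [[0.6, 0, -0.5], 0, 165], [[0.6, 0, -0.5], 0, 165], [[0.7, 0, -0.5], 0, 165], [[0.6, 0, 0], 0, 165], [[0.6, 0, 0], 0, 165], [[0.4, 0, 0], 0, 165], [[0, 0, 0], 0, 165]])

```text
t: 19.25
tcp_pos: [0.4247, 0.2796, 0.1217]
tcp_rot: [-2.158, -2.282, 0.001]
force: [0.1, 0.8, 0.1]
grip_width: 0.0303
finger_force: 0.0
```

```bash
python3 -c "
from h import *
go(None);t,s=stand();
a=t['frame'][185:255,262:332];b=s['frame'][180:250,248:318]
cv2.imwrite('pics/k.png',cv2.resize(np.hstack([a,b]),None,fx=5.7,fy=5.7,interpolation=cv2.INTER_CUBIC))"
```

```text
tcp [0.4247 0.2796 0.1217] S [-0.0456  0.1461  0.1217] heading 93.19 j6 0.33 F [0.1 0.8 0.1] T [-0.03  0.    0.04] w 0.0303 t 19.25
scene p1 off [-0.1 -0.2] a 152.0 ext [-7.  -7.5] [6.2 7. ] cov 11.2 13.1 -0.1
scene p2 off [-0.2  2.4] a 74.0 ext [-7.6 -3.8] [5.1 6.7] cov 11.4 5.0 -0.8
scene p3 off [-0.4 -0.1] a 138.0 ext [-6.6 -7.2] [6.1 6.8] cov 10.0 12.3 1.1
scene p4 off [-0.   2.7] a 62.0 ext [-6.5 -1.4] [6.2 6.4] cov 10.3 3.4 -0.4
top p1 off [-0.3  1. ] a 169.0 ext [-7.5 -6.5] [6.8 8.2] cov 12.9 14.1 0.1
top p2 off [-0.6  0. ] a 88.0 ext [-7.7 -8.4] [6.1 6.4] cov 17.6 18.1 0.5
top p3 off [ 0.  -0.1] a 163.0 ext [-7.  -6.9] [7.2 6.8] cov 13.4 12.5 -0.0
top p4 off [-0.2  0.9] a 86.0 ext [-7.1 -7. ] [6.9 7.2] cov 18.4 17.7 0.2
```

View pics/k.png

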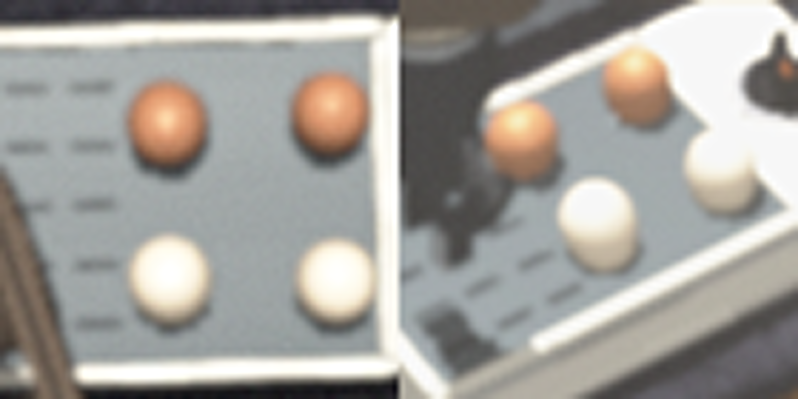

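The brown egg, (168,123) in the top half, still leans slightly. The cream egg at (170,278) sits in pocket 2, close to upright. All picture views are used, so I'll measure with a sharper mask from here.

```bash
cat >> h.py <<'E'
POC=dict(p1=(.045,.028),p2=(-.045,.028),p3=(.045,-.059),p4=(-.045,-.059))
def tilt(ns=('p1','p2','p3','p4'),views=('top','scene')):
    for w in views:
        d=cam(w)
        for n in ns:
            q=proj(d,toW([*POC[n],.073])); x,y=q.round().astype(int)
            f=lambda b,h:(b[...,2]-b[...,0]>5)&(b[...,2]>100)
            B=[o for o in blobs(d,(x-12,y-12,x+13,y+13),f,20)]
            if not B: print(w,n,'none'); continue
            o=min(B,key=lambda o:np.linalg.norm(o['c']-q)); P=o['P'][np.linalg.norm(o['P']-q,axis=1)<11]
            hull=cv2.convexHull(P.astype(np.float32))
            Q=np.array([toS(onz(d,p,.073))[:2] for p in P])*1e3-np.array(POC[n])*1e3; c=np.cov(Q.T)
            print(w,n,'a',round(len(P)/16),'cen',Q.mean(0).round(1),'sd',np.sqrt(np.diag(c)).round(2),'xy',c[0,1].round(1),'x',np.percentile(Q[:,0],[.5,99.5]).round(1),'y',np.percentile(Q[:,1],[.5,99.5]).round(1))
E
python3 -c "
from h import *
tilt()"
```

```text
top p1 a 185 cen [-2.   1.2] sd [11.63 11.74] xy -1.2 x [-24.2  20.6] y [-21.2  23.7]
top p2 a 185 cen [2.8 2.1] sd [12.77 12.08] xy 5.1 x [-20.6  27. ] y [-20.2  24.7]
top p3 a 225 cen [ 0.7 -5.4] sd [11.47 15.05] xy 5.8 x [-22.2  22.7] y [-32.2  22.5]
top p4 a 228 cen [-0.5 -5.1] sd [12.24 15.28] xy -2.0 x [-23.3  22.8] y [-32.1  22.9]
scene p1 a 206 cen [ 5.1 -2. ] sd [21.22 16.13] xy -170.2 x [-34.   47.2] y [-38.6  29.5]
scene p2 a 155 cen [0.3 3. ] sd [18.38 14.8 ] xy -89.2 x [-31.5  40.4] y [-26.8  27.9]
scene p3 a 203 cen [ 5.8 -0.2] sd [22.68 14.92] xy -111.7 x [-35.6  46.4] y [-34.3  28.3]
scene p4 a 136 cen [-5.1  4.4] sd [18.36 13.47] xy -33.2 x [-34.7  46.1] y [-22.7  28.5]
```

```bash
cat >> h.py <<'E'
def ell(views=('scene','top'),ns=('p1','p2','p3')):
    for w in views:
        d=cam(w); f0=d['frame']
        for n in ns:
            P0=toW([*POC[n],.069]); q=proj(d,P0); x,y=q.round().astype(int); k=6
            im=cv2.resize(f0[y-14:y+15,x-14:x+15],None,fx=k,fy=k,interpolation=cv2.INTER_CUBIC).astype(int)
            rb=im[...,2]-im[...,0]; m=(rb>(25 if n in('p1','p3') else 4)).astype(np.uint8)
            if n in('p1','p3'): m&=(rb*100>im[...,2]*18).astype(np.uint8)
            yy,xx=np.mgrid[:m.shape[0],:m.shape[1]]; U=np.c_[(xx.ravel()+.5)/k-.5+x-14,(yy.ravel()+.5)/k-.5+y-14]-q
            m&=(np.hypot(*U.T)<11.5).reshape(m.shape).astype(np.uint8); m=cv2.morphologyEx(m,cv2.MORPH_OPEN,np.ones((9,9),np.uint8))
            cs,_=cv2.findContours(m,cv2.RETR_EXTERNAL,cv2.CHAIN_APPROX_NONE); c=max(cs,key=cv2.contourArea)
            (cx,cy),(mi,ma),an=cv2.fitEllipse(cv2.convexHull(c)); cen=np.array([cx,cy])/k-.5+[x-14,y-14]-q
            v=proj(d,P0+[0,0,.03])-q; va=np.rad2deg(np.arctan2(v[0],-v[1])) # vertical, clockwise from up
            an=(an+90)%180-90
            sc=(d['R'].T@(P0-d['eye']))[2]/d['K'][0,0]*1e3
            print(w,n,'cen',cen.round(2),'axes mm',round(mi/k*sc,1),round(ma/k*sc,1),'ang',round(an,1),'vert',round(va,1))
E
python3 -c "
from h import *
ell();ell()"
```

```text
scene p1 cen [-0.32 -0.75] axes mm 46.4 49.0 ang 10.4 vert -0.5
scene p2 cen [-1.1  -1.52] axes mm 48.4 60.1 ang -22.8 vert 1.2
scene p3 cen [-0.47 -0.68] axes mm 42.3 49.2 ang -22.2 vert 1.8
top p1 cen [-0.35  1.02] axes mm 43.0 45.6 ang -2.4 vert 19.5
top p2 cen [-0.78 -1.02] axes mm 47.0 50.7 ang -11.4 vert 93.1
top p3 cen [-0.07  0.02] axes mm 42.9 44.1 ang 6.5 vert 52.4
scene p1 cen [-0.27 -0.78] axes mm 46.2 49.1 ang 2.3 vert -0.5
scene p2 cen [-1.08 -1.46] axes mm 48.3 59.9 ang -24.4 vert 1.2
scene p3 cen [-0.49 -0.64] axes mm 42.6 48.9 ang -21.4 vert 1.8
top p1 cen [-0.34  1.03] axes mm 42.9 45.8 ang -3.7 vert 19.5
top p2 cen [-0.77 -1.04] axes mm 47.0 50.8 ang -13.7 vert 93.1
top p3 cen [-0.07  0.02] axes mm 42.9 44.0 ang 10.3 vert 52.4
```

The silhouette centres, checked against the standing egg, give the brown egg about 3 mm of lean toward −x and the cream egg about 3 mm toward +x and 2 mm toward +y. I'll mend the cream egg by straddling it, pressing low toward −x, then dragging up.

Emit:
move_arm(commands=[[[-0.3, 0, -0.4], 0, 87], [[-0.6, 0, 0], 0, 87], [[-0.8, 0, 0], 0, 87], [[-0.8, 0, 0], 0, 87], [[-0.8, 0.05, 0], 0, 87], [[-0.8, 0.05, 0], 0, 87], [[-0.8, 0, 0], 0, 87], [[-0.6, 0, 0], 0, 87], [[-0.4, 0, 0], 0, 87], [[0, 0, 0.3], 0, 87], [[0, 0, 0.3], 0, 87], [[0, 0, 0], 0, 87]])

```text
t: 20.65
tcp_pos: [0.4325, 0.1604, 0.1167]
tcp_rot: [-2.16, -2.279, 0.003]
force: [-0.4, -0.9, -0.4]
grip_width: 0.0561
finger_force: 0.0
```

```bash
python3 -c "
from h import *
go(toW([-.044,.028,.0705]))"
```

```text
tcp [0.4325 0.1604 0.1167] S [-0.0441  0.0266  0.1167] heading 93.07 j6 0.08 F [-0.4 -0.9 -0.4] T [ 0.06  0.02 -0.01] w 0.0561 t 20.65
units [0.07 0.01 2.31]
```

Emit:
move_arm(commands=[[[0.07, 0, 0.4], 0, 87], [[0, 0, 0.4], 0, 87], [[0, 0, 0.4], 0, 87], [[0, 0, 0.4], 0, 87], [[0, 0, 0.35], 0, 87], [[0, 0, 0.25], 0, 87], [[0, 0, 0.1], 0, 87], [[0, 0, 0], 0, 93]])

```text
t: 21.32
tcp_pos: [0.4331, 0.1619, 0.0716]
tcp_rot: [-2.16, -2.28, 0.002]
force: [-0.2, 0.6, 0.4]
grip_width: 0.0542
finger_force: 0.0
```

Emit:
move_arm(commands=[[[0, -0.04, 0], 0, 99], [[0, -0.04, 0], 0, 105], [[0, -0.04, 0], 0, 111], [[0, -0.03, 0], 0, 117], [[0, -0.02, 0], 0, 117], [[0, -0.01, -0.1], 0, 117], [[0, 0, -0.12], 0, 117], [[0, 0, -0.12], 0, 117], [[0, 0, -0.12], 0, 117], [[0, 0, -0.12], 0, 117], [[0, 0, -0.12], 0, 117], [[0, 0, 0], 0, 117]])

```text
t: 22.32
tcp_pos: [0.4298, 0.1617, 0.0865]
tcp_rot: [-2.161, -2.28, 0.001]
force: [-0.2, -0.5, -0.4]
grip_width: 0.0463
finger_force: 0.0
```

```bash
python3 -c "
from h import *
go(toW([-.045,.028,.125]))"
```

```text
tcp [0.4298 0.1617 0.0865] S [-0.0468  0.0281  0.0865] heading 93.09 j6 0.08 F [-0.2 -0.5 -0.4] T [ 0.   -0.03 -0.03] w 0.0463 t 22.32
units [-0.    0.09 -1.92]
```

Now the same for the brown egg, mirrored.

Emit:
move_arm(commands=[[[0, 0.09, 0], 0, 112], [[0, 0, -0.3], 0, 105], [[0, 0, -0.6], 0, 95], [[0, 0, -0.7], 0, 87], [[0, 0.2, -0.4], 0, 87], [[0, 0.6, 0], 0, 87], [[0, 0.8, 0], 0, 87], [[0, 0.9, 0], 0, 87], [[0, 0.9, 0], 0, 87], [[0, 0.7, 0], 0, 87], [[0, 0.3, 0], 0, 87], [[0, 0, 0], 0, 87]])

```text
t: 23.32
tcp_pos: [0.5209, 0.1664, 0.1265]
tcp_rot: [2.161, 2.28, 0.001]
force: [-0.1, 0.0, -0.2]
grip_width: 0.0561
finger_force: 0.0
```

```bash
python3 -c "
from h import *
go(toW([.044,.028,.0705]))"
```

```text
tcp [0.5209 0.1664 0.1265] S [0.0444 0.0279 0.1265] heading 93.06 j6 0.07 F [-0.1  0.  -0.2] T [-0.01  0.01  0.  ] w 0.0561 t 23.32
units [ 0.   -0.02  2.8 ]
```

Emit:
move_arm(commands=[[[0, 0, 0.4], 0, 87], [[0, 0, 0.5], 0, 87], [[0, 0, 0.5], 0, 87], [[0, 0, 0.5], 0, 87], [[0, 0, 0.4], 0, 87], [[0, 0, 0.3], 0, 87], [[0, 0, 0.15], 0, 87], [[0, 0, 0.02], 0, 93]])

```text
t: 23.98
tcp_pos: [0.519, 0.1665, 0.0699]
tcp_rot: [-2.16, -2.28, 0.002]
force: [0.2, -0.2, -0.2]
grip_width: 0.0542
finger_force: 0.0
```

Emit:
move_arm(commands=[[[0, 0.04, 0], 0, 99], [[0, 0.04, 0], 0, 105], [[0, 0.04, 0], 0, 111], [[0, 0.03, 0], 0, 117], [[0, 0.02, 0], 0, 117], [[0, 0.01, -0.1], 0, 117], [[0, 0, -0.12], 0, 117], [[0, 0, -0.12], 0, 117], [[0, 0, -0.12], 0, 117], [[0, 0, -0.12], 0, 117], [[0, 0, -0.12], 0, 117], [[0, 0, 0], 0, 117]])

```text
t: 24.98
tcp_pos: [0.5239, 0.1668, 0.0858]
tcp_rot: [2.16, 2.28, 0.002]
force: [0.1, 0.3, -0.6]
grip_width: 0.0461
finger_force: 0.0
```

Emit:
move_arm(commands=[[[0, -0.09, 0], 0, 112], [[0, 0, -0.3], 0, 105], [[0, 0, -0.6], 0, 95], [[0, 0, -0.7], 0, 100], [[0.2, -0.2, -0.4], 0, 120], [[0.6, -0.5, 0], 0, 140], [[0.8, -0.6, 0], 0, 165], [[0.8, -0.6, 0], 0, 165], [[0.8, -0.6, 0], 0, 165], [[0.8, -0.6, 0], 0, 165], [[0.8, -0.6, 0], 0, 165], [[0.7, -0.5, 0], 0, 165]])

```text
t: 25.98
tcp_pos: [0.4293, 0.2733, 0.1245]
tcp_rot: [-2.159, -2.28, 0.001]
force: [-0.5, -0.5, 1.2]
grip_width: 0.03
finger_force: 0.0
```

```bash
python3 -c "
from h import *
go(None);tilt(views=['top']);ell()"
```

```text
tcp [0.4293 0.2733 0.1245] S [-0.0414  0.1395  0.1245] heading 93.13 j6 0.31 F [-0.5 -0.5  1.2] T [0.02 0.01 0.03] w 0.03 t 25.98
top p1 a 179 cen [-0.6  1. ] sd [11.23 11.78] xy -1.4 x [-22.   21.2] y [-21.4  23.6]
top p2 a 183 cen [1. 2.] sd [12.18 11.92] xy 1.9 x [-21.5  24.1] y [-20.5  24.2]
top p3 a 225 cen [ 0.7 -5.4] sd [11.51 15.01] xy 5.7 x [-22.3  22.7] y [-32.1  22.5]
top p4 a 228 cen [-0.4 -5.1] sd [12.2 15.3] xy -2.9 x [-23.3  22.8] y [-32.2  22.8]
scene p1 cen [-0.26 -1.02] axes mm 45.7 49.7 ang -17.3 vert -0.5
scene p2 cen [-0.74 -1.22] axes mm 48.1 58.5 ang -19.2 vert 1.2
scene p3 cen [-0.48 -0.66] axes mm 42.5 48.9 ang -23.1 vert 1.8
top p1 cen [-0.3   0.57] axes mm 42.7 44.5 ang -6.0 vert 19.5
top p2 cen [-0.7  -0.37] axes mm 47.0 48.7 ang -11.4 vert 93.1
top p3 cen [-0.07  0.03] axes mm 43.0 44.1 ang 5.2 vert 52.4
```

Both improved a lot. What remains is about 1.5 mm on the cream egg (+x, +y) and about 1 mm on the brown egg (+y). I'll give each a cradle push from +y, pressing low and then going up.

Emit:
move_arm(commands=[[[-0.6, -0.1, 0.1], 0, 165], [[-0.8, -0.1, 0.3], 0, 165], [[-0.8, -0.03, 0.4], 0, 165], [[-0.7, 0, 0.5], 0, 165], [[-0.3, 0, 0.5], 0, 165], [[0, 0, 0.4], 0, 165], [[0, 0, 0.3], 0, 165], [[0, 0, 0.15], 0, 165], [[0, 0, 0.05], 0, 165], [[0, 0, 0], 0, 165]])

```text
t: 26.97
tcp_pos: [0.4305, 0.2082, 0.0708]
tcp_rot: [-2.16, -2.281, 0.0]
force: [-0.7, 0.3, 0.2]
grip_width: 0.0302
finger_force: 0.0
```

```bash
python3 -c "
from h import *
go(toW([-.046,.0535,.0705]))"
```

```text
tcp [0.4305 0.2082 0.0708] S [-0.0436  0.0745  0.0708] heading 93.13 j6 0.18 F [-0.7  0.3  0.2] T [-0.    0.    0.01] w 0.0302 t 26.97
units [-1.05 -0.12  0.01]
```

Emit:
move_arm(commands=[[[-0.15, -0.06, 0], 0, 165], [[-0.15, -0.06, 0], 0, 165], [[-0.15, 0, 0], 0, 165], [[-0.15, 0, 0], 0, 165], [[-0.15, 0, 0], 0, 165], [[-0.12, 0, 0], 0, 165], [[-0.1, 0, 0], 0, 165], [[-0.05, 0, 0], 0, 165], [[-0.02, 0, -0.05], 0, 165], [[0, 0, -0.1], 0, 165], [[0, 0, -0.1], 0, 165], [[0, 0, -0.1], 0, 165]])

```text
t: 27.97
tcp_pos: [0.4283, 0.1866, 0.0775]
tcp_rot: [-2.16, -2.28, 0.004]
force: [-0.4, 1.1, 0.4]
grip_width: 0.0302
finger_force: 0.0
```

Emit:
move_arm(commands=[[[0, 0, -0.1], 0, 165], [[0, 0, -0.1], 0, 165], [[0, 0, -0.1], 0, 165], [[0, 0, 0], 0, 165], [[0.2, 0, 0], 0, 165], [[0.4, 0, -0.3], 0, 165], [[0.4, 0.4, -0.6], 0, 165], [[0, 0.8, -0.3], 0, 165], [[0, 0.8, 0], 0, 165], [[0, 0.8, 0], 0, 165], [[0, 0.8, 0], 0, 165], [[0, 0.8, 0], 0, 165]])

```text
t: 28.97
tcp_pos: [0.5167, 0.2125, 0.1083]
tcp_rot: [-2.16, -2.281, -0.0]
force: [-0.4, 0.1, 0.8]
grip_width: 0.0299
finger_force: 0.0
```

```bash
python3 -c "
from h import *
go(toW([.0455,.074,.0705]))"
```

```text
tcp [0.5167 0.2125 0.1083] S [0.0427 0.0741 0.1083] heading 93.11 j6 0.15 F [-0.4  0.1  0.8] T [-0.02 -0.05 -0.01] w 0.0299 t 28.97
units [-0.01  0.14  1.89]
```

Emit:
move_arm(commands=[[[0, 0.14, 0.4], 0, 165], [[0, 0, 0.5], 0, 165], [[0, 0, 0.5], 0, 165], [[0, 0, 0.3], 0, 165], [[0, 0, 0.2], 0, 165], [[-0.1, 0, 0], 0, 165], [[-0.15, 0, 0], 0, 165], [[-0.15, 0, 0], 0, 165], [[-0.15, 0, 0], 0, 165], [[-0.15, 0, 0], 0, 165], [[-0.12, 0, 0], 0, 165], [[-0.1, 0, 0], 0, 165]])

```text
t: 29.97
tcp_pos: [0.52, 0.1931, 0.0703]
tcp_rot: [2.161, 2.28, 0.001]
force: [-0.5, 0.5, -0.0]
grip_width: 0.03
finger_force: 0.6
```

Emit:
move_arm(commands=[[[-0.05, 0, 0], 0, 165], [[-0.02, 0, -0.05], 0, 165], [[0, 0, -0.1], 0, 165], [[0, 0, -0.1], 0, 165], [[0, 0, -0.1], 0, 165], [[0, 0, -0.1], 0, 165], [[0, 0, -0.1], 0, 165], [[0, 0, -0.1], 0, 165], [[0, 0, 0], 0, 165], [[0.2, 0, 0], 0, 165], [[0.4, 0, -0.3], 0, 165], [[0.4, 0, -0.6], 0, 165]])

```text
t: 30.97
tcp_pos: [0.5174, 0.2122, 0.0998]
tcp_rot: [-2.16, -2.278, 0.005]
force: [0.2, -0.2, -1.0]
grip_width: 0.0305
finger_force: 0.0
```

Emit:
move_arm(commands=[[[0.4, -0.3, -0.6], 0, 165], [[0.6, -0.6, -0.2], 0, 165], [[0.8, -0.8, 0], 0, 165], [[0.8, -0.8, 0], 0, 165], [[0.8, -0.8, 0], 0, 165], [[0.4, -0.8, 0], 0, 165], [[0, -0.3, 0], 0, 165], [[0, 0, 0], 0, 165]])

```text
t: 31.63
tcp_pos: [0.4254, 0.2836, 0.1174]
tcp_rot: [2.158, 2.283, 0.0]
force: [0.1, -0.9, -0.1]
grip_width: 0.0304
finger_force: 0.0
```

```bash
python3 -c "
from h import *
go(None);tilt(views=['top']);ell()"
```

```text
tcp [0.4254 0.2836 0.1174] S [-0.0447  0.15    0.1174] heading 93.22 j6 0.33 F [ 0.1 -0.9 -0.1] T [-0.    0.   -0.01] w 0.0304 t 31.63
top p1 a 179 cen [-0.3  0.2] sd [11.21 11.78] xy -1.3 x [-21.4  21.3] y [-22.1  22.7]
top p2 a 177 cen [ 0.3 -0.4] sd [12.09 12.09] xy -0.5 x [-22.1  23.1] y [-23.   21.8]
top p3 a 226 cen [ 0.6 -5.4] sd [11.54 15.03] xy 6.4 x [-22.3  22.7] y [-32.2  22.5]
top p4 a 229 cen [-0.4 -5. ] sd [12.18 15.32] xy -3.4 x [-23.1  22.8] y [-32.2  22.9]
scene p1 cen [-0.07 -1.01] axes mm 44.9 50.9 ang 3.8 vert -0.5
scene p2 cen [-0.15 -1.31] axes mm 48.9 57.4 ang -8.1 vert 1.2
scene p3 cen [-0.48 -0.66] axes mm 42.6 49.1 ang -21.7 vert 1.8
top p1 cen [-0.05  0.41] axes mm 42.9 44.1 ang -4.2 vert 19.5
top p2 cen [ 0.08 -0.16] axes mm 47.0 48.3 ang 1.2 vert 93.1
top p3 cen [-0.09  0.01] axes mm 42.9 44.1 ang 11.1 vert 52.4
```

Brown is now within about 0.3 mm of centre. Cream reads (+0.5, −0.6) mm, or roughly 8° of tilt. One gentle touch from the −y side will gain margin.

Emit:
move_arm(commands=[[[-0.3, 0, -0.4], 0, 165], [[-0.6, 0, -0.4], 0, 165], [[-0.8, 0, 0], 0, 165], [[-0.9, 0, 0], 0, 165], [[-0.9, 0, 0], 0, 165], [[-0.9, 0, 0], 0, 165], [[-0.9, 0, 0], 0, 165], [[-0.9, 0, 0], 0, 165], [[-0.8, 0, 0], 0, 165], [[-0.7, 0, 0], 0, 165], [[-0.5, 0, 0], 0, 165], [[0, 0, 0], 0, 165]])

```text
t: 32.78
tcp_pos: [0.4364, 0.1172, 0.1337]
tcp_rot: [2.164, 2.276, 0.001]
force: [-0.1, -0.4, -0.6]
grip_width: 0.0302
finger_force: 0.0
```

```bash
python3 -c "
from h import *
go(toW([-.0455,-.0155,.0705]))"
```

```text
tcp [0.4364 0.1172 0.1337] S [-0.0426 -0.0168  0.1337] heading 92.89 j6 -0.01 F [-0.1 -0.4 -0.6] T [0.03 0.01 0.02] w 0.0302 t 32.78
units [ 0.07 -0.15  3.16]
```

Emit:
move_arm(commands=[[[0.07, -0.15, 0.3], 0, 165], [[0, 0, 0.5], 0, 165], [[0, 0, 0.5], 0, 165], [[0, 0, 0.5], 0, 165], [[0, 0, 0.5], 0, 165], [[0, 0, 0.4], 0, 165], [[0, 0, 0.3], 0, 165], [[0, 0, 0.15], 0, 165], [[0, 0, 0], 0, 165]])

```text
t: 33.53
tcp_pos: [0.432, 0.1206, 0.0689]
tcp_rot: [-2.16, -2.28, 0.002]
force: [0.5, 0.8, 1.0]
grip_width: 0.0302
finger_force: 0.0
```

```bash
python3 -c "
from h import *
go(toW([-.0455,.0027,.0705]))"
```

```text
tcp [0.432  0.1206 0.0689] S [-0.0467 -0.0131  0.0689] heading 93.09 j6 -0.01 F [0.5 0.8 1. ] T [ 0.04 -0.    0.03] w 0.0302 t 33.53
units [ 0.79  0.06 -0.08]
```

Emit:
move_arm(commands=[[[0.12, 0.06, 0], 0, 165], [[0.12, 0, 0], 0, 165], [[0.12, 0, 0], 0, 165], [[0.12, 0, 0], 0, 165], [[0.12, 0, 0], 0, 165], [[0.08, 0, 0], 0, 165], [[0.06, 0, 0], 0, 165], [[0.05, 0, 0], 0, 165], [[0, 0, -0.1], 0, 165], [[0, 0, -0.1], 0, 165], [[0, 0, -0.1], 0, 165], [[0, 0, -0.1], 0, 165]])

```text
t: 34.53
tcp_pos: [0.4329, 0.1364, 0.0781]
tcp_rot: [-2.161, -2.28, 0.0]
force: [-0.7, -0.2, -0.3]
grip_width: 0.0302
finger_force: 0.0
```

Emit:
move_arm(commands=[[[0, 0, -0.1], 0, 165], [[0, 0, 0], 0, 165], [[-0.2, 0, 0], 0, 165], [[-0.4, 0, -0.1], 0, 165], [[-0.2, 0, -0.5], 0, 165], [[0, 0, -0.7], 0, 165], [[0, 0, -0.8], 0, 165], [[0, 0, -0.8], 0, 165], [[0, 0, -0.8], 0, 165], [[-0.5, 0, -0.5], 0, 165], [[-0.9, 0, 0], 0, 165], [[-0.9, 0, 0], 0, 165]])

```text
t: 35.53
tcp_pos: [0.4369, 0.0734, 0.1655]
tcp_rot: [2.158, 2.28, 0.002]
force: [0.2, -0.2, -1.0]
grip_width: 0.0301
finger_force: 0.0
```

Emit:
move_arm(commands=[[[-0.9, 0, 0], 0, 0], [[-0.9, 0, 0], 0, 0], [[-0.9, 0, 0], 0, 0], [[-0.9, 0, 0], 0, 0], [[-0.6, 0.4, 0], 0, 0], [[-0.3, 0.4, 0], 0, 0], [[0, 0, 0], 0, 60]])

```text
t: 36.12
tcp_pos: [0.4588, -0.016, 0.1645]
tcp_rot: [2.162, 2.277, 0.001]
force: [-0.6, -0.4, 0.4]
grip_width: 0.076
finger_force: 0.0
```

```bash
python3 -c "
from h import *
go(None);tilt(views=['top'])
d=cam('top');print(proj(d,toW([0,-.136,.09])))
for o in blobs(d,(330,200,362,240),lambda b,h:(h[...,0]<20)&(h[...,1]>110)&(h[...,2]>90),1): print('or',o['c'],o['a'],toS(onz(d,o['c'],.09)))
ell(ns=('p1','p2','p3'))"
```

```text
tcp [ 0.4588 -0.016   0.1645] S [-0.0273 -0.1509  0.1645] heading 92.96 j6 -0.31 F [-0.6 -0.4  0.4] T [-0.   -0.08  0.06] w 0.076 t 36.12
top p1 a 178 cen [-0.3  0.1] sd [11.22 11.75] xy -1.3 x [-21.4  21.4] y [-22.1  22.7]
top p2 a 180 cen [-0.   0.3] sd [12.1  12.02] xy -1.3 x [-22.3  23.1] y [-22.2  22.6]
top p3 a 226 cen [ 0.7 -5.4] sd [11.52 15.05] xy 5.8 x [-22.3  22.7] y [-32.2  22.5]
top p4 a 228 cen [-0.4 -5.1] sd [12.21 15.29] xy -3.8 x [-23.3  22.8] y [-32.2  22.6]
[346.39669665 217.82889115]
or [344.17549261 222.89100985] 12.6875 [-0.0149609  -0.12874574  0.09      ]
scene p1 cen [-0.06 -1.01] axes mm 44.6 50.1 ang 2.9 vert -0.5
scene p2 cen [-0.2  -1.26] axes mm 48.9 57.3 ang -10.1 vert 1.2
scene p3 cen [-0.47 -0.74] axes mm 42.4 49.0 ang -22.3 vert 1.8
top p1 cen [-0.04  0.44] axes mm 42.9 44.3 ang -3.7 vert 19.5
top p2 cen [-0.11 -0.09] axes mm 46.9 48.3 ang -3.9 vert 93.1
top p3 cen [-0.08  0.01] axes mm 42.8 44.0 ang 8.0 vert 52.4
```

Both eggs are now within 0.4 mm of centre. Next the knob: its bar axis heads about −26° in the world. I'll measure its height and turn the tool to match.

```bash
python3 -c "
from h import *
t=cam('top');s=cam('scene');im=cv2.imread('pics/scene0.png');s2=dict(s)
f=lambda b,h:(h[...,0]<20)&(h[...,1]>110)&(h[...,2]>90)
for o in blobs(s,(300,170,335,205),f,1): print('scene now',o['c'],o['a'])
e=cv2.imread('pics/e.png');k=7;hsv=cv2.cvtColor(e,cv2.COLOR_BGR2HSV).astype(int);m=f(e,hsv)[60:180,610:];ys,xs=np.where(m)
p=np.array([(xs.mean()+610+.5)/k-.5+220,(ys.mean()+60+.5)/k-.5+175]);print(p,len(xs)/49)
A,g=tri(t,(344.18,222.89),s,p);print('orange',A,g,toS(A))
bt=np.array([665/7-.43+220,80/7-.43+175])
for z in (.085,.09,.095,.1,.105): print(z,toS(onz(s,bt,z)).round(4))
# bar top in top view: dark pixels orientation
"
```

```text
scene now [315.4625 191.525 ] 1.25
[315.47547974 191.6098081 ] 1.3673469387755102
orange [0.47001853 0.00870622 0.09829339] 0.0014170766141905124 [-0.01475378 -0.12688851  0.09829339]
0.085 [ 0.0213 -0.1497  0.085 ]
0.09 [ 0.0171 -0.1463  0.09  ]
0.095 [ 0.013  -0.1429  0.095 ]
0.1 [ 0.0089 -0.1395  0.1   ]
0.105 [ 0.0047 -0.1361  0.105 ]
```

Emit:
move_arm(commands=[[[0, 0, 0], -1, 0], [[0, 0, 0], -1, 0], [[0, 0, 0], -1, 0], [[0, 0, 0], -1, 0], [[0, 0, 0], -1, 0], [[0, 0, 0], -1, 0], [[0, 0, 0], -1, 0], [[0, 0, 0], -1, 0], [[0, 0, 0], -1, 0], [[0, 0, 0], -1, 60], [[0, 0, 0], 0, 60]])

```text
t: 37.33
tcp_pos: [0.4569, -0.0139, 0.1639]
tcp_rot: [-0.727, -3.056, -0.0]
force: [-0.3, 0.2, -0.6]
grip_width: 0.0658
finger_force: 0.0
```

```bash
python3 -c "
from h import *
go(toW([0,-.136,.13]))"
```

```text
tcp [ 0.4569 -0.0139  0.1639] S [-0.029  -0.1487  0.1639] heading 153.25 j6 -1.36 F [-0.3  0.2 -0.6] T [ 0.05  0.02 -0.05] w 0.0658 t 37.33
units [-0.94  1.27  1.7 ]
```

The orange mark triangulates to z ≈ .098, so the bar's top is near .099 and the grip point near .086. The heading of 153° fits the bar at about 152°. I'll move over it and descend.

Emit:
move_arm(commands=[[[-0.3, 0.4, 0.4], 0, 140], [[-0.3, 0.4, 0.5], 0, 140], [[-0.3, 0.4, 0.5], 0, 140], [[0, 0, 0.3], 0, 140], [[0, 0, 0], 0, 140]])

```text
t: 37.75
tcp_pos: [0.4828, -0.0006, 0.1283]
tcp_rot: [-0.731, -3.051, 0.0]
force: [0.3, 0.2, -1.2]
grip_width: 0.0386
finger_force: 0.0
```

```bash
python3 -c "
from h import *
go(toW([0,-.136,.090]))"
```

```text
tcp [ 0.4828 -0.0006  0.1283] S [-0.0025 -0.1369  0.1283] heading 153.05 j6 -1.31 F [ 0.3  0.2 -1.2] T [-0.04  0.03 -0.  ] w 0.0386 t 37.75
units [-0.09  0.1   1.91]
```

Emit:
move_arm(commands=[[[-0.09, 0.1, 0.4], 0, 140], [[0, 0, 0.4], 0, 140], [[0, 0, 0.4], 0, 140], [[0, 0, 0.4], 0, 140], [[0, 0, 0.2], 0, 140], [[0, 0, 0.1], 0, 140], [[0, 0, 0], 0, 140]])

```text
t: 38.33
tcp_pos: [0.4861, -0.0003, 0.0912]
tcp_rot: [-0.731, -3.054, 0.0]
force: [-0.1, 0.0, -0.4]
grip_width: 0.0385
finger_force: 0.0
```

Emit:
move_arm(commands=[[[0, 0, 0], 0, 180], [[0, 0, 0], 0, 230], [[0, 0, 0], 0, 230], [[0, 0, 0], 0, 230], [[0, 0, 0], 0, 230], [[0, 0, 0], 0, 230]], newtons=50)

```text
t: 38.83
tcp_pos: [0.4866, -0.0003, 0.0921]
tcp_rot: [0.731, 3.055, -0.0]
force: [0.5, 0.6, 0.2]
grip_width: 0.0083
finger_force: 0.0
```

```bash
python3 -c "
from h import *
go(toW([0,-.136,.090]));print(env.state()['finger_force'])"
```

```text
tcp [ 4.866e-01 -3.000e-04  9.210e-02] S [ 0.0014 -0.1367  0.0921] heading 153.08 j6 -1.31 F [0.5 0.6 0.2] T [ 0.    0.02 -0.01] w 0.0083 t 38.83
units [ 0.08 -0.    0.11]
0.0
```

The fingers closed to 8 mm without meeting the bar, so it must be lower than I took it. I'll open and check the pixels around the knob.

Emit:
move_arm(commands=[[[0, 0, 0], 0, 180], [[0, 0, 0], 0, 130], [[0, 0, 0], 0, 130], [[0, 0, 0], 0, 130]], newtons=20)

```text
t: 39.17
tcp_pos: [0.4865, -0.0002, 0.0919]
tcp_rot: [0.731, 3.055, 0.0]
force: [-0.5, -0.5, 0.7]
grip_width: 0.0419
finger_force: 0.0
```

```bash
python3 -c "
from h import *
e=cv2.imread('pics/c.png')
# top crop part: 4x of px(235,180); scene part 4x of (200,160) at row 330
a=cv2.resize(e[:328,:532],None,fx=.25,fy=.25,interpolation=cv2.INTER_AREA)
b=cv2.resize(e[330:600],None,fx=.25,fy=.25,interpolation=cv2.INTER_AREA)
print('top cols 336.. rows 208..');print(cv2.cvtColor(a,6)[28:52,100:122])
print('scene cols 305.. rows 182..');print(cv2.cvtColor(b,6)[22:46,105:125])
t=cam('top');s=cam('scene')
for z in (.062,.075,.088,.1):
  print(z,[np.r_[proj(t,toW([23*x*.001*np.cos(a_)+0,-.136+23*x*.001*np.sin(a_),z])),proj(s,toW([23*x*.001*np.cos(a_)+0,-.136+23*x*.001*np.sin(a_),z]))].round(1) for a_ in [np.deg2rad(-29)] for x in(-1,0,1)])
"
```

```text
top cols 336.. rows 208..
[[255 255 255 255 255 255 253 254 253 249 250 254 254 255 255 255 255 255
  255 255 255 255]
 [255 255 254 255 255 254 250 247 244 241 242 244 247 249 252 255 255 255
  255 255 255 255]
 [255 255 254 253 252 246 237 225 217 212 212 215 222 227 236 247 253 255
  255 255 255 255]
 [255 255 251 245 236 223 194 165 148 139 137 139 154 173 194 217 237 251
  255 255 255 255]
 [255 254 247 234 206 164 126 103  91  86  79  77  87 106 127 157 202 238
  252 255 255 255]
 [253 250 241 216 160 108  86  83  82  78  69  57  59  76  84 102 159 219
  243 252 255 255]
 [253 247 231 181 118  84  81  84  83  79  66  58  67  77  69  68 118 187
  232 247 254 255]
 [251 242 214 147  94  81  84  85  83  75  60  61  75  74  57  53  93 157
  220 242 253 255]
 [249 235 187 118  81  82  84  82  77  65  58  69  78  66  51  54  78 133
  197 237 251 255]
 [248 228 162  97  79  82  86  79  70  58  62  74  73  55  52  58  73 115
  181 233 249 254]
 [248 224 152  89  77  83  82  75  63  54  68  73  66  48  52  64  71 103
  173 230 248 254]
 [247 223 152  90  77  81  79  70  54  58  74  71  
[... 2997 characters left out ...]
 247 247 247 248 248 248 248 248 247 247 247 247
  247 247]
 [247 247 247 247 247 247 247 247 247 247 247 247 247 247 247 247 247 247
  247 247]
 [247 247 247 247 247 247 247 247 247 247 247 247 247 247 247 247 247 247
  247 247]]
0.062 [array([341.6, 224.9, 315.5, 200.1]), array([345. , 218.2, 314.7, 195.6]), array([348.3, 211.5, 313.8, 191.1])]
0.075 [array([342.2, 224.8, 315.7, 197.5]), array([345.6, 218. , 314.9, 193. ]), array([349. , 211.3, 314. , 188.5])]
0.088 [array([342.8, 224.7, 316. , 194.8]), array([346.3, 217.9, 315.1, 190.3]), array([349.7, 211.1, 314.2, 185.8])]
0.1 [array([343.4, 224.6, 316.2, 192.4]), array([346.9, 217.7, 315.3, 187.8]), array([350.4, 210.8, 314.4, 183.4])]
```

Bar top comes out at about .091 and the disc top at about .065, with the knob roughly 2 mm further toward −y than modelled. I'll descend in small steps watching the force, then close again.

Emit:
move_arm(commands=[[[0.05, -0.1, 0.1], 0, 130], [[0.05, 0, 0.1], 0, 130], [[0, 0, 0.1], 0, 130], [[0, 0, 0.1], 0, 130], [[0, 0, 0], 0, 130]])

```text
t: 39.68
tcp_pos: [0.4834, -0.001, 0.0833]
tcp_rot: [-0.731, -3.054, 0.0]
force: [-0.9, 0.0, 0.0]
grip_width: 0.0422
finger_force: 0.0
```

Emit:
move_arm(commands=[[[0, 0, 0], 0, 170], [[0, 0, 0], 0, 200], [[0, 0, 0], 0, 225], [[0, 0, 0], 0, 225], [[0, 0, 0], 0, 225], [[0, 0, 0], 0, 225]], newtons=50)

```text
t: 40.18
tcp_pos: [0.4852, 0.0013, 0.0844]
tcp_rot: [0.733, 3.052, 0.01]
force: [3.7, 9.2, -1.2]
grip_width: 0.011
finger_force: 47.0
```

```bash
python3 -c "
from h import *
go(toW([0,-.138,.084]));print(env.state()['finger_force'])
s=cam('scene');f=lambda b,h:(h[...,0]<20)&(h[...,1]>110)&(h[...,2]>90)
for o in blobs(s,(300,170,335,205),f,.5): print('scene now',o['c'],o['a'])
print(cv2.cvtColor(s['frame'],6)[170:205:1,300:330])"
```

```text
tcp [0.4852 0.0013 0.0844] S [-0.     -0.1351  0.0844] heading 152.99 j6 -1.31 F [ 3.7  9.2 -1.2] T [ 1.47 -0.65  0.16] w 0.011 t 40.18
units [-0.07 -0.13  0.02]
46.96009933948517
[[151 139 125 ... 104 100  92]
 [122 108 101 ... 114 105  92]
 [ 97  89  94 ... 100  88  86]
 ...
 [164 183 227 ... 179 178 179]
 [195 229 247 ... 179 179 178]
 [240 249 248 ... 179 180 181]]
```

The bar is now gripped (47 N, 11 mm). I'll relieve the side load and begin winding.

Emit:
move_arm(commands=[[[0, 0.08, 0], 0, 225], [[0, 0.05, 0], 0, 225], [[0, 0, 0], 0.5, 225], [[0, 0, 0], 0.5, 225], [[0, 0, 0], 0, 225]])

```text
t: 40.65
tcp_pos: [0.4853, 0.0016, 0.0844]
tcp_rot: [0.891, 3.012, 0.001]
force: [-0.2, 3.9, 2.5]
grip_width: 0.0111
finger_force: 47.4
```

```bash
python3 -c "
from h import *
go(None);print(env.state()['finger_force'])"
```

```text
tcp [0.4853 0.0016 0.0844] S [ 1.000e-04 -1.348e-01  8.440e-02] heading 147.03 j6 -1.2 F [-0.2  3.9  2.5] T [0.48 0.07 0.07] w 0.0111 t 40.65
47.36552596092224
```

Emit:
move_arm(commands=[[[0.02, 0.04, 0], 0.8, 225], [[0, 0, 0], 0.8, 225], [[0, 0, 0], 0.8, 225], [[0, 0, 0], 0.8, 225], [[0, 0, 0], 0.8, 225], [[0, 0, 0], 0.8, 225], [[0, 0, 0], 0.8, 225], [[0, 0, 0], 0.8, 225], [[0, 0, 0], 0.8, 225], [[0, 0, 0], 0.8, 225], [[0, 0, 0], 0.8, 225], [[0, 0, 0], 0.8, 225]])

```text
t: 41.65
tcp_pos: [0.4857, 0.0019, 0.0844]
tcp_rot: [2.233, 2.208, 0.001]
force: [0.9, 1.2, 0.4]
grip_width: 0.011
finger_force: 47.3
```

```bash
python3 -c "
from h import *
go(None);print(env.state()['finger_force'])"
```

```text
tcp [0.4857 0.0019 0.0844] S [ 0.0005 -0.1345  0.0844] heading 89.36 j6 -0.19 F [0.9 1.2 0.4] T [ 0.29 -0.11  0.2 ] w 0.011 t 41.65
47.32341527938843
```

Emit:
move_arm(commands=[[[0, 0, 0], 0.8, 225], [[0, 0, 0], 0.8, 225], [[0, 0, 0], 0.8, 225], [[0, 0, 0], 0.8, 225], [[0, 0, 0], 0.8, 225], [[0, 0, 0], 0.4, 225], [[0, 0, 0], 0, 225]])

```text
t: 42.23
tcp_pos: [0.4859, 0.0019, 0.0844]
tcp_rot: [2.676, 1.644, 0.003]
force: [2.3, 1.8, 0.8]
grip_width: 0.0111
finger_force: 47.2
```

```bash
python3 -c "
from h import *
go(None);print(env.state()['finger_force'])"
```

```text
tcp [0.4859 0.0019 0.0844] S [ 0.0008 -0.1345  0.0844] heading 63.11 j6 0.26 F [2.3 1.8 0.8] T [ 0.34 -0.27  0.08] w 0.0111 t 42.23
47.2041392326355
```

Emit:
move_arm(commands=[[[0, 0, 0], 0.3, 225], [[0, 0, 0], 0.3, 225], [[0, 0, 0], 0.3, 225], [[0, 0, 0], 0.3, 225], [[0, 0, 0], 0.3, 225]])

```text
t: 42.65
tcp_pos: [0.486, 0.0019, 0.0844]
tcp_rot: [2.796, 1.429, 0.003]
force: [2.5, 1.2, 0.6]
grip_width: 0.0108
finger_force: 47.2
```

```bash
python3 -c "
from h import *
go(None)"
```

```text
tcp [0.486  0.0019 0.0844] S [ 0.0008 -0.1345  0.0844] heading 54.14 j6 0.42 F [2.5 1.2 0.6] T [ 0.32 -0.37  0.22] w 0.0108 t 42.65
```

Emit:
move_arm(commands=[[[0, 0, 0], 0.2, 225], [[0, 0, 0], 0.2, 225], [[0, 0, 0], 0.2, 225], [[0, 0, 0], 0.2, 225]])

```text
t: 42.98
tcp_pos: [0.486, 0.0019, 0.0844]
tcp_rot: [2.855, 1.308, 0.003]
force: [4.5, 2.2, 0.0]
grip_width: 0.0112
finger_force: 47.2
```

```bash
python3 -c "
from h import *
go(None)"
```

```text
tcp [0.486  0.0019 0.0844] S [ 0.0008 -0.1345  0.0844] heading 49.22 j6 0.51 F [4.5 2.2 0. ] T [ 0.27 -0.6   0.15] w 0.0112 t 42.98
```

Emit:
move_arm(commands=[[[0.05, 0.02, 0], 0.2, 225], [[0, 0, 0], 0.2, 225], [[0, 0, 0], 0.2, 225], [[0, 0, 0], 0.2, 225]])

```text
t: 43.32
tcp_pos: [0.4861, 0.002, 0.0843]
tcp_rot: [2.908, 1.186, -0.001]
force: [0.4, -2.9, 4.8]
grip_width: 0.0107
finger_force: 47.7
```

```bash
python3 -c "
from h import *
go(None)"
```

```text
tcp [0.4861 0.002  0.0843] S [ 0.001  -0.1345  0.0843] heading 44.4 j6 0.59 F [ 0.4 -2.9  4.8] T [-0.36 -0.    0.22] w 0.0107 t 43.32
```

Emit:
move_arm(commands=[[[-0.02, 0, 0], 0.2, 225], [[0, 0, 0], 0.2, 225], [[0, 0, 0], 0.2, 225], [[0, 0, 0], 0.2, 225]])

```text
t: 43.65
tcp_pos: [0.4862, 0.002, 0.0843]
tcp_rot: [2.955, 1.063, 0.001]
force: [1.1, -2.9, 4.8]
grip_width: 0.0109
finger_force: 47.8
```

```bash
python3 -c "
from h import *
go(None)"
```

```text
tcp [0.4862 0.002  0.0843] S [ 0.001  -0.1345  0.0843] heading 39.57 j6 0.68 F [ 1.1 -2.9  4.8] T [-0.34 -0.12  0.24] w 0.0109 t 43.65
```

Emit:
move_arm(commands=[[[0, 0, 0], 0.2, 225], [[0, 0, 0], 0.2, 225], [[0, 0, 0], 0.2, 225], [[0, 0, 0], 0.2, 225]])

```text
t: 43.98
tcp_pos: [0.4862, 0.0019, 0.0843]
tcp_rot: [2.997, 0.939, 0.001]
force: [1.8, -2.2, 5.0]
grip_width: 0.0112
finger_force: 47.8
```

```bash
python3 -c "
from h import *
go(None)"
```

```text
tcp [0.4862 0.0019 0.0843] S [ 0.001  -0.1345  0.0843] heading 34.78 j6 0.76 F [ 1.8 -2.2  5. ] T [-0.4  -0.16  0.21] w 0.0112 t 43.98
```

Emit:
move_arm(commands=[[[0, 0, 0], 0.2, 225], [[0, 0, 0], 0.2, 225], [[0, 0, 0], 0.2, 225], [[0, 0, 0], 0.2, 225]])

```text
t: 44.32
tcp_pos: [0.4862, 0.0019, 0.0843]
tcp_rot: [3.032, 0.816, 0.001]
force: [0.7, -3.0, 4.9]
grip_width: 0.0111
finger_force: 51.7
```

```bash
python3 -c "
from h import *
go(None)"
```

```text
tcp [0.4862 0.0019 0.0843] S [ 0.001  -0.1345  0.0843] heading 30.14 j6 0.84 F [ 0.7 -3.   4.9] T [-0.35 -0.23  0.89] w 0.0111 t 44.32
```

Torque jumped to 0.89 N m, so the stop is reached. I'll ease back a touch and release.

Emit:
move_arm(commands=[[[0, 0, 0], -0.3, 225], [[0, 0, 0], 0, 225]])

```text
t: 44.48
tcp_pos: [0.4862, 0.0019, 0.0843]
tcp_rot: [3.019, 0.865, 0.001]
force: [1.5, -2.9, 5.1]
grip_width: 0.0107
finger_force: 48.2
```

```bash
python3 -c "
from h import *
go(None)"
```

```text
tcp [0.4862 0.0019 0.0843] S [ 0.001  -0.1345  0.0843] heading 31.97 j6 0.81 F [ 1.5 -2.9  5.1] T [-0.39 -0.17  0.52] w 0.0107 t 44.48
```

Emit:
move_arm(commands=[[[0, 0, 0], 0, 200], [[0, 0, 0], 0, 150], [[0, 0, 0], 0, 140], [[0, 0, 0], 0, 140], [[0, 0, -0.3], 0, 140], [[0, 0, -0.6], 0, 140], [[0, 0, -0.8], 0, 140], [[0, 0, -0.8], 0, 140], [[0, 0, -0.8], 0, 140], [[0, 0, -0.8], 0, 140], [[0, 0, -0.4], 0, 140], [[0, 0, 0], 0, 140]])

```text
t: 45.48
tcp_pos: [0.4871, 0.0021, 0.1764]
tcp_rot: [3.019, 0.862, 0.006]
force: [0.6, 0.1, -0.2]
grip_width: 0.0388
finger_force: 0.0
```

```bash
python3 -c "
from h import *
go(None);tilt(views=['top'])
d=cam('top');f=lambda b,h:(h[...,0]<20)&(h[...,1]>110)&(h[...,2]>90)
for o in blobs(d,(330,200,362,240),f,1): print('or',o['c'],o['a'],toS(onz(d,o['c'],.091)))
s=cam('scene')
for o in blobs(s,(300,170,335,205),f,.5): print('or s',o['c'],o['a'],toS(onz(s,o['c'],.091)))
ell(ns=('p1','p2','p3'))"
```

```text
tcp [0.4871 0.0021 0.1764] S [ 0.002  -0.1344  0.1764] heading 31.88 j6 0.81 F [ 0.6  0.1 -0.2] T [-0.04  0.02 -0.  ] w 0.0388 t 45.48
top p1 a 179 cen [-0.3  0.1] sd [11.24 11.77] xy -0.2 x [-21.4  21.4] y [-22.1  22.7]
top p2 a 178 cen [-0.   0.3] sd [12.1  12.02] xy -0.8 x [-22.2  23.1] y [-22.2  22.6]
top p3 a 225 cen [ 0.7 -5.4] sd [11.52 15.02] xy 6.4 x [-22.3  22.7] y [-32.1  22.5]
top p4 a 228 cen [-0.5 -5. ] sd [12.26 15.3 ] xy -3.0 x [-23.3  22.8] y [-32.1  22.8]
scene p1 cen [-0.05 -1.01] axes mm 44.7 50.2 ang 2.5 vert -0.5
scene p2 cen [-0.21 -1.3 ] axes mm 48.6 57.4 ang -9.7 vert 1.2
scene p3 cen [-0.46 -0.7 ] axes mm 42.4 49.1 ang -20.7 vert 1.8
top p1 cen [-0.06  0.43] axes mm 42.8 44.3 ang -0.5 vert 19.5
top p2 cen [-0.12 -0.05] axes mm 47.0 48.4 ang -2.7 vert 93.1
top p3 cen [-0.06  0.02] axes mm 43.0 44.1 ang 9.4 vert 52.4
```

```bash
python3 -c "
from workcell import env
print(env.job_done())"
```

```text
the job is handed in; nothing more can be done
None
```

I've handed the job in: both eggs sit in the free pockets, by camera within about 0.5 mm of centre and close to upright. The timer was wound to its stop (felt as a jump to 0.89 N m, then eased back slightly and released), and the two standing eggs measured unmoved. I didn't re-measure the other bystanders or see the knob after letting go, and no verdict came back.

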